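# Weigh in the salvaged heatsinks

## Robot

A 6-joint arm with a two-finger parallel gripper is mounted at the origin on the work surface. World frame = base frame: x ahead of the robot, y to its left, z up, the work surface at z = 0. Lengths are in mm, angles in rad, forces in N, time in s.
With the tool pointing down it reaches from about 350 to 875 mm from the base axis. Payload 4.2 kg.
Tool frame: the origin (TCP) lies between the finger pads; the fingertips stand 11 mm ahead of it and the grasp point (between the pads) lies 8 mm behind it; z points along the fingers, y is the direction in which the jaws open and shut (so a half turn about z gives the same grasp; the last joint's range is limited). The gripper opens to 85 mm and grips with 20 to 120 N. Pads are 22 mm wide; open, the fingers measure 114 mm over their backs; the gripper's body (76 mm by 85 mm) begins 54 mm behind the grasp point. The pads swing forward as they close: fully open they stand 13 mm farther back than shut.
Start: joints at [1.39, 0.385, 0.008, 0, -1.194, -0.259], TCP at [266.065, 565.516, 242.312] pointing down, gripper open.
Joint ranges: [-3.14, 3.14], [-1.21, 2.06], [-1.07, 1.41], [-3.16, 2.05], [-2.99, -0.16], [-3.1, 3.1]. Speed limits (rad/s): [2.79, 2.79, 3.14, 3.14, 3.14, 3.14].

## Interface

Orientations are given as a unit quaternion [x, y, z, w].
In Python, from bench import * gives the robot as it stands.
- The arm moves only by the tool servo_tool, never from a script. Its argument "rows" is a list of rows, each a list of 7 numbers: the opening, from 0 (shut) to 1 (fully open), then the shift along the tool's x, y, z in cm, then the turn, a rotation vector about the tool's x, y, z in degrees. A call has 1 to 12 rows; each row shifts and turns the commanded pose from where the row before left it, along the tool's axes as they then stand; what a row does not reach is not made up. A row lasts 1/10 s, in which the tool goes at most 50 mm and 8.59 degrees, less where a joint would pass 70% of its speed; a pose out of reach is approached as far as the arm can. A call is refused whole if a number of a shift passes 5 or a number of a turn 8.59, either way. A call with a gripper value outside its range is refused whole. The fingers move at their own pace and stop on an object; the grip force is fixed at half the most. Time passes only in rows, so rows that do not move let the fingers close. It gives the time, the measured TCP pose, the force and the opening at its end, in the units of the state.
- read_state(): the state, without advancing time (a new reading comes with each control period).
- get_image(name): name is "side" or "top" or "wrist"; returns a dict with "image" (400x640x3 uint8, red, green, blue), "mtx" (3x3 intrinsics, pixels), "extrinsics" (4x4, takes a point from camera to world coordinates). Camera axes: x right, y up, looking along -z (the intrinsics and any distortion apply to the point x, -y, -z); pixel columns grow to the right and rows downward; lengths in mm; the calibration is good to about 2 mm. The wrist camera is an equidistant fisheye: a pixel r from the principal point sees the ray r / f radians off the axis. A picture is of the moment at which its call begins. There is no depth.
- job_done(): hands the job in, once; it reports no verdict.
The state is a dict: "clock": time; "joints": joint angles; "joint_vel": joint speeds; "joint_efforts": joint torques, N m; "position": TCP position; "ee_rot": TCP orientation; "contact_force": force on the tool from outside, world axes, zero at the start; "wrist_torque": the same for the moment, N m; "gripper_width": finger opening in mm.
Only numpy, scipy, OpenCV 4.12 (cv2) and the standard library are available. Lean on these libraries where they do the work, as an engineer would, in place of code of your own. Each camera call takes 0.05 s, during which the arm holds its last target. There are 200 camera calls.

## Task

Weigh in the salvaged aluminium heatsinks: stand the empty grey bin on the scale's weighing plate and press the round tare key, then tip the tray over the bin so that the small heatsinks slide off into it and set the empty tray back flat on its mat. Put the big heatsinks lying about on the bench into the bin too, and when all of them are in, press the oblong total key to book the weight. Leave the other things on the bench where they are.

Things in the scene. Friction and masses are not known exactly. Their poses are not given: they have to be found in the camera images.
- plate (a point): Centre of the top of the scale's flat rectangular steel weighing plate, 196 mm (x) by 222 mm (y), 58 mm above the bench. The scale is fixed to the bench; this frame's axes are the scale's: its low console with the keys reaches from 100 to 185 mm from here along -x (towards the robot), and its flat top is 36 mm above the bench.
- tare_key: Tare key: round pale flat membrane pad, 44 mm across, on the scale's console to the left of the display (seen from the robot). The origin is the centre of its top face, 40.5 mm above the bench, 142.5 mm along -x and 68 mm along +y from the plate's centre. It gives only 1.5 mm straight down against a stiff spring (5 N per mm) and registers when the fingers press it with more than 4 N for 0.2 s.
- total_key: Total key: oblong pale flat membrane pad, 42 mm (x) by 56 mm (y), on the console to the right of the display. The origin is the centre of its top face, 40.5 mm above the bench, 142.5 mm along -x and 72 mm along -y from the plate's centre. Same feel as the tare key: 1.5 mm of travel, 5 N per mm, registers at more than 4 N held for 0.2 s.
- bin: Grey plastic open bin, 150 mm (x) by 190 mm (y) and 95 mm high, walls and floor 5 mm thick, 0.25 kg; a 6 mm lip runs round the outside of the rim, for looks only. It stands empty on the bench at the start. Origin: centre of its underside, z up.
- mat: Thin dark rubber mat on which the tray has its place, 175 mm (x) by 250 mm (y), 3 mm thick, fixed. Origin: centre of its underside, on the bench.
- tray: Steel parts tray, 120 mm (x) by 190 mm (y), floor and walls 4 mm thick, walls 32 mm high on three sides; the side at -y is open, without a lip: pieces slide out there once the tray is tipped 25 degrees or more. An arch handle spans its middle: two posts outside the long walls (132 mm over both) carry a black bar along x. 0.26 kg. Origin: centre of its underside, z up.
- tray_handle (a point): Middle of the tray's handle bar: a bar along the tray's x, 128 mm long, 14 mm thick (along y) and 20 mm high, its middle 74 mm above the tray's underside. Axes are the tray's.
- tray_lip (a point): Middle of the open edge of the tray's floor (tray's -y side), on the upper face of the floor.
- sink1: Small heatsink: block of parallel upright fins on a base plate, bare aluminium, 42 mm (x) by 62 mm (y) and 28 mm high, about 0.07 kg. Origin: middle of the block. Two to four of sink1 to sink4 are there, lying on the tray; the others are absent (None).
- sink2: Small heatsink: block of parallel upright fins on a base plate, bare aluminium, 42 mm (x) by 62 mm (y) and 28 mm high, about 0.07 kg. Origin: middle of the block. Two to four of sink1 to sink4 are there, lying on the tray; the others are absent (None).
- sink3: Small heatsink: block of parallel upright fins on a base plate, bare aluminium, 42 mm (x) by 62 mm (y) and 28 mm high, about 0.07 kg. Origin: middle of the block. Two to four of sink1 to sink4 are there, lying on the tray; the others are absent (None).
- sink4: Small heatsink: block of parallel upright fins on a base plate, bare aluminium, 42 mm (x) by 62 mm (y) and 28 mm high, about 0.07 kg. Origin: middle of the block. Two to four of sink1 to sink4 are there, lying on the tray; the others are absent (None).
- big_sink1: Big heatsink: block of parallel upright fins on a base plate, bare aluminium, 68 mm (x) by 48 mm (y) and 38 mm high, about 0.13 kg. Origin: middle of the block. One to three of big_sink1 to big_sink3 are there, lying on the bench fins up; the others are absent (None).
- big_sink2: Big heatsink: block of parallel upright fins on a base plate, bare aluminium, 68 mm (x) by 48 mm (y) and 38 mm high, about 0.13 kg. Origin: middle of the block. One to three of big_sink1 to big_sink3 are there, lying on the bench fins up; the others are absent (None).
- big_sink3: Big heatsink: block of parallel upright fins on a base plate, bare aluminium, 68 mm (x) by 48 mm (y) and 38 mm high, about 0.13 kg. Origin: middle of the block. One to three of big_sink1 to big_sink3 are there, lying on the bench fins up; the others are absent (None).
- fan: Beige square case fan lying flat, 120 by 120 by 25 mm. Bystander. Origin: its middle.
- small_disk: Flat metal laptop disk, 100 (x) by 70 (y) by 9 mm. Bystander. Origin: centre of its underside.
- screwdriver: Screwdriver, 200 mm long along its x. Bystander.
Things that resemble listed ones, but are neither listed nor needed, are in the scene too. Leave any purple look-alike of the big_sink3 alone.

How it is judged (in metres and radians):
On the way, in this order (a step that is already met when the one before it is completed fails the run):
1. the bin stands upright on the scale's weighing plate, let go (horizontal distance between bin and plate below 0.045 m and z of bin in the frame of plate between -0.006 and 0.006 m and angle between bin's own z axis and vertical below 0.06 rad and linear speed of bin below 0.02 m/s and contact force between the fingers and bin below 0.1 N), for 0.2 s.
2. the tare key is pressed with more than 4 N while the bin stands on the plate, empty (contact force between the fingers and tare_key above 4 N and horizontal distance between bin and plate below 0.045 m and z of bin in the frame of plate between -0.006 and 0.006 m and angle between bin's own z axis and vertical below 0.06 rad and not (x of sink1 in the frame of bin between -0.075 and 0.075 m and y of sink1 in the frame of bin between -0.095 and 0.095 m and z of sink1 in the frame of bin between 0 and 0.097 m) and not (x of sink2 in the frame of bin between -0.075 and 0.075 m and y of sink2 in the frame of bin between -0.095 and 0.095 m and z of sink2 in the frame of bin between 0 and 0.097 m) and not (x of sink3 in the frame of bin between -0.075 and 0.075 m and y of sink3 in the frame of bin between -0.095 and 0.095 m and z of sink3 in the frame of bin between 0 and 0.097 m) and not (x of sink4 in the frame of bin between -0.075 and 0.075 m and y of sink4 in the frame of bin between -0.095 and 0.095 m and z of sink4 in the frame of bin between 0 and 0.097 m) and not (x of big_sink1 in the frame of bin between -0.075 and 0.075 m and y of big_sink1 in the frame of bin between -0.095 and 0.095 m and z of big_sink1 in the frame of bin between 0 and 0.097 m) and not (x of big_sink2 in the frame of bin between -0.075 and 0.075 m and y of big_sink2 in the frame of bin between -0.095 and 0.095 m and z of big_sink2 in the frame of bin between 0 and 0.097 m) and not (x of big_sink3 in the frame of bin between -0.075 and 0.075 m and y of big_sink3 in the frame of bin between -0.095 and 0.095 m and z of big_sink3 in the frame of bin between 0 and 0.097 m)), for 0.2 s.
3. the tray is brought over the bin, with none of its small heatsinks in the bin yet (height (world z) of tray_lip above 0.1 m and horizontal distance between tray_lip and bin below 0.13 m and not (x of sink1 in the frame of bin between -0.075 and 0.075 m and y of sink1 in the frame of bin between -0.095 and 0.095 m and z of sink1 in the frame of bin between 0 and 0.097 m) and not (x of sink2 in the frame of bin between -0.075 and 0.075 m and y of sink2 in the frame of bin between -0.095 and 0.095 m and z of sink2 in the frame of bin between 0 and 0.097 m) and not (x of sink3 in the frame of bin between -0.075 and 0.075 m and y of sink3 in the frame of bin between -0.095 and 0.095 m and z of sink3 in the frame of bin between 0 and 0.097 m) and not (x of sink4 in the frame of bin between -0.075 and 0.075 m and y of sink4 in the frame of bin between -0.095 and 0.095 m and z of sink4 in the frame of bin between 0 and 0.097 m)), for 0.1 s.
4. the tray is tipped (by more than 20 degrees) with its open edge over the bin, and small heatsinks have slid off it into the bin (angle between tray's own z axis and vertical above 0.35 rad and height (world z) of tray_lip above 0.1 m and horizontal distance between tray_lip and bin below 0.13 m and ((x of sink1 in the frame of bin between -0.075 and 0.075 m and y of sink1 in the frame of bin between -0.095 and 0.095 m and z of sink1 in the frame of bin between 0 and 0.097 m) or (x of sink2 in the frame of bin between -0.075 and 0.075 m and y of sink2 in the frame of bin between -0.095 and 0.095 m and z of sink2 in the frame of bin between 0 and 0.097 m) or (x of sink3 in the frame of bin between -0.075 and 0.075 m and y of sink3 in the frame of bin between -0.095 and 0.095 m and z of sink3 in the frame of bin between 0 and 0.097 m) or (x of sink4 in the frame of bin between -0.075 and 0.075 m and y of sink4 in the frame of bin between -0.095 and 0.095 m and z of sink4 in the frame of bin between 0 and 0.097 m))), for 0.1 s.
5. with every heatsink in the bin on the plate, the total key is pressed with more than 4 N (contact force between the fingers and total_key above 4 N and horizontal distance between bin and plate below 0.045 m and z of bin in the frame of plate between -0.006 and 0.006 m and angle between bin's own z axis and vertical below 0.06 rad and x of sink1 in the frame of bin between -0.075 and 0.075 m and y of sink1 in the frame of bin between -0.095 and 0.095 m and z of sink1 in the frame of bin between 0 and 0.097 m and x of sink2 in the frame of bin between -0.075 and 0.075 m and y of sink2 in the frame of bin between -0.095 and 0.095 m and z of sink2 in the frame of bin between 0 and 0.097 m and x of sink3 in the frame of bin between -0.075 and 0.075 m and y of sink3 in the frame of bin between -0.095 and 0.095 m and z of sink3 in the frame of bin between 0 and 0.097 m and x of sink4 in the frame of bin between -0.075 and 0.075 m and y of sink4 in the frame of bin between -0.095 and 0.095 m and z of sink4 in the frame of bin between 0 and 0.097 m and x of big_sink1 in the frame of bin between -0.075 and 0.075 m and y of big_sink1 in the frame of bin between -0.095 and 0.095 m and z of big_sink1 in the frame of bin between 0 and 0.097 m and x of big_sink2 in the frame of bin between -0.075 and 0.075 m and y of big_sink2 in the frame of bin between -0.095 and 0.095 m and z of big_sink2 in the frame of bin between 0 and 0.097 m and x of big_sink3 in the frame of bin between -0.075 and 0.075 m and y of big_sink3 in the frame of bin between -0.095 and 0.095 m and z of big_sink3 in the frame of bin between 0 and 0.097 m), for 0.2 s.
At the end, for the whole second after the job is handed in: Every heatsink, small and big, lies in the bin (its middle inside the walls and no higher than the rim); the bin stands upright on the weighing plate, its centre within 45 mm of the plate's centre; the tray stands flat on its mat, its centre within 45 mm of the mat's; all at rest (x of sink1 in the frame of bin between -0.075 and 0.075 m and y of sink1 in the frame of bin between -0.095 and 0.095 m and z of sink1 in the frame of bin between 0 and 0.097 m and x of sink2 in the frame of bin between -0.075 and 0.075 m and y of sink2 in the frame of bin between -0.095 and 0.095 m and z of sink2 in the frame of bin between 0 and 0.097 m and x of sink3 in the frame of bin between -0.075 and 0.075 m and y of sink3 in the frame of bin between -0.095 and 0.095 m and z of sink3 in the frame of bin between 0 and 0.097 m and x of sink4 in the frame of bin between -0.075 and 0.075 m and y of sink4 in the frame of bin between -0.095 and 0.095 m and z of sink4 in the frame of bin between 0 and 0.097 m and x of big_sink1 in the frame of bin between -0.075 and 0.075 m and y of big_sink1 in the frame of bin between -0.095 and 0.095 m and z of big_sink1 in the frame of bin between 0 and 0.097 m and x of big_sink2 in the frame of bin between -0.075 and 0.075 m and y of big_sink2 in the frame of bin between -0.095 and 0.095 m and z of big_sink2 in the frame of bin between 0 and 0.097 m and x of big_sink3 in the frame of bin between -0.075 and 0.075 m and y of big_sink3 in the frame of bin between -0.095 and 0.095 m and z of big_sink3 in the frame of bin between 0 and 0.097 m and horizontal distance between bin and plate below 0.045 m and z of bin in the frame of plate between -0.006 and 0.006 m and angle between each of bin, tray's own z axis and vertical below 0.06 rad and horizontal distance between tray and mat below 0.045 m and z of tray in the frame of mat between -0.004 and 0.009 m and linear speed of each of sink1, sink2, sink3, sink4, big_sink1, big_sink2, big_sink3, bin, tray below 0.03 m/s); the robot touches nothing.
It fails at once if one of the other things on the bench (fan, laptop disk, screwdriver) is pushed more than 30 mm out of its place (distance of any of fan, small_disk, screwdriver from where it was at the start of the episode above 0.03 m).
Of sink1, sink2, sink3, sink4 only 2 to 4 are there at a start; the rules pass over those that are not, and their reading is None.
Of big_sink1, big_sink2, big_sink3 only 1 to 3 are there at a start; the rules pass over those that are not, and their reading is None.
At some moment in a run one of big_sink1, big_sink2, big_sink3 may be knocked a few centimetres aside while the robot is not near it.
It also fails if it takes over 210 s, if anything falls off the work surface, if the arm or the gripper's body presses on something with over 40 N, if the wrist force passes 120 N, or if a joint passes its speed limit or range.

## Working session

There is one attempt and no reset: what is moved stays moved. The work goes in short steps, Python scripts to look and compute and a tool call to move; the robot and the scene stay as the last step left them, time stands still between calls to the robot, and variables do not carry over. Pictures are saved under pics/ and viewed, about 12 in all and at most 16, crops included, and the job is handed in when it is done.

Besides the shell and the picture viewer there is one more tool, called after "Call:" by a JSON object that holds its "op" and its "data", one argument or row to a line. servo_tool: Moves the arm, as the interface text tells. Its arguments: {"type":"object","properties":{"rows":{"type":"array","items":{"type":"array","items":{"type":"number"}}}},"required":["rows"]}

```bash
ls; mkdir -p pics; cat > h.py <<'E'
from bench import *
import numpy as np, cv2
from scipy.spatial.transform import Rotation as R
def shot(n,f):
    d=get_image(n); cv2.imwrite('pics/'+f,cv2.cvtColor(np.ascontiguousarray(d['image']),cv2.COLOR_RGB2BGR)); np.savez('pics/'+f[:-4]+'.npz',**{k:np.array(d[k]) for k in('image','mtx','extrinsics')}); return d
def ray(d,u,v,fish=False):
    K=d['mtx'];E=d['extrinsics']
    x=(u-K[0,2])/K[0,0];y=(v-K[1,2])/K[1,1]
    if fish:
        r=np.hypot(x,y);s=np.sin(r)/r if r>1e-9 else 1;c=np.array([x*s,-y*s,-np.cos(r)])
    else: c=np.array([x,-y,-1.])
    return E[:3,3],E[:3,:3]@c
def plane(d,u,v,z,fish=False):
    o,r=ray(d,u,v,fish);return (o+r*(z-o[2])/r[2])
def proj(d,p):
    K=d['mtx'];E=d['extrinsics'];c=E[:3,:3].T@(np.array(p)-E[:3,3]);return K[0,0]*c[0]/-c[2]+K[0,2],K[1,1]*-c[1]/-c[2]+K[1,2]
E
python3 - <<'E'
from h import *
s=read_state();print(s)
for n in('top','side','wrist'):
    d=shot(n,n+'0.png');print(n,d['mtx'].tolist(),d['extrinsics'].round(3).tolist())
E
```

```text
pics
{'clock': 0.0, 'joints': array([ 1.38959848e+00,  3.85562340e-01,  6.61120156e-03, -5.15394895e-04,
       -1.19396476e+00, -2.58599271e-01]), 'joint_vel': array([-0.00109465,  0.00191627, -0.00022728,  0.00033912, -0.00087964,
        0.00075165]), 'joint_efforts': array([-3.05067770e-04, -3.92290020e+01,  1.88398343e+01,  4.18626308e+00,
       -4.61484102e-03, -1.73795005e-07]), 'position': array([265.83736393, 565.02856469, 241.20989166]), 'ee_rot': array([ 9.75898261e-01, -2.18223288e-01, -1.98331892e-04,  1.06826103e-03]), 'contact_force': array([ 0.56880675, -0.43101925,  0.29128939]), 'wrist_torque': array([-0.02351464,  0.02153283,  0.00122866]), 'gripper_width': 85.18686875212171}
top [[493.3661943890849, 0.0, 323.15141179238015], [0.0, 493.3661943890849, 196.7363436374427], [0.0, 0.0, 1.0]] [[0.058, 0.976, -0.209, 254.589], [-0.998, 0.058, -0.008, -11.675], [0.004, 0.209, 0.978, 1395.58], [0.0, 0.0, 0.0, 1.0]]
side [[494.3438455404607, 0.0, 315.07903237195586], [0.0, 494.3438455404607, 196.40319130576665], [0.0, 0.0, 1.0]] [[0.92, 0.219, -0.324, 122.309], [-0.391, 0.529, -0.753, -974.09], [0.007, 0.82, 0.573, 830.415], [0.0, 0.0, 0.0, 1.0]]
wrist [[309.70691628693146, 0.0, 317.8508635025052], [0.0, 309.70691628693146, 201.47918868221367], [0.0, 0.0, 1.0]] [[-0.426, 0.858, 0.286, 339.721], [-0.905, -0.405, -0.133, 530.406], [0.002, -0.316, 0.949, 373.093], [0.0, 0.0, 0.0, 1.0]]
```

View pics/top0.png

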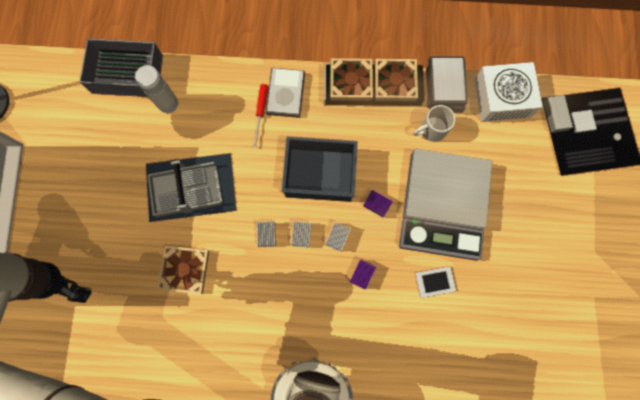

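View pics/side0.png

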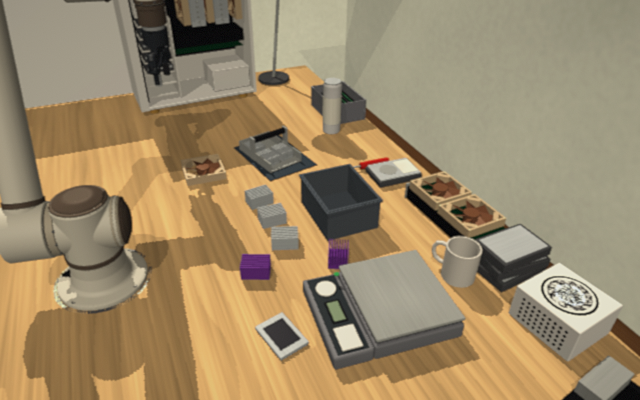

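Top view: tray on its mat at (190,187), bin at (320,168), scale at (447,205), three big sinks at (267,234), (301,234) and (338,236). Purple look-alikes are at (378,203) and (363,274).

```bash
python3 - <<'E'
from h import *
d=np.load('pics/top0.npz');im=d['image']
hsv=cv2.cvtColor(im,cv2.COLOR_RGB2HSV)
def cnt(m,box,z,name,n=1,amin=60):
    mm=np.zeros_like(m);x0,y0,x1,y1=box;mm[y0:y1,x0:x1]=m[y0:y1,x0:x1]
    cs,_=cv2.findContours(mm,cv2.RETR_EXTERNAL,cv2.CHAIN_APPROX_NONE)
    for c in sorted(cs,key=cv2.contourArea)[::-1][:n]:
        if cv2.contourArea(c)<amin:continue
        w=np.array([plane(d,*p[0],z)[:2] for p in c],np.float32)
        r=cv2.minAreaRect(w);print(name,'c',np.round(r[0],1),'size',np.round(r[1],1),'ang',round(r[2],1), 'px',c[:,0].mean(0).round())
S=hsv[...,1];V=hsv[...,2]
gray=((S<60)).astype(np.uint8)*255
cv2.imwrite('pics/m.png',gray)
cnt(gray,(250,215,355,255),38,'big',3)
cnt(gray,(408,145,495,232),58,'plate')
cnt(((S<60)&(V>200)).astype(np.uint8)*255,(400,220,490,260),40.5,'keys',3)
dark=((S<110)&(V<110)).astype(np.uint8)*255
cnt(dark,(275,130,365,208),95,'bin')
cnt(dark,(140,145,245,225),3,'mat')
crop=im[130:300,130:500]
a=cv2.resize(crop,None,fx=2.16,fy=2.16,interpolation=cv2.INTER_CUBIC)
cv2.imwrite('pics/c0.png',a[...,::-1])
b=cv2.resize(np.load('pics/side0.npz')['image'][115:260,180:400],None,fx=3.6,fy=3.6,interpolation=cv2.INTER_CUBIC)
cv2.imwrite('pics/c1.png',b[...,::-1])
E
```

```text
big c [430.1 152.2] size [64.2 46. ] ang 7.9 px [266. 234.]
big c [434.2 -46.1] size [43.8 62.9] ang 69.8 px [337. 237.]
big c [434.9  54.3] size [45.2 62.4] ang 87.0 px [301. 234.]
plate c [ 566.3 -344.4] size [224.  234.7] ang 84.4 px [444. 198.]
keys c [ 440.2 -408. ] size [52.9 39.1] ang 84.6 px [468. 242.]
keys c [ 453.7 -268. ] size [38.5 38.1] ang 47.3 px [418. 234.]
bin c [611.1  13.2] size [195.6 167.7] ang 89.5 px [320. 168.]
mat c [559.2 385.9] size [172.4 247.9] ang 10.8 px [189. 186.]
```

View pics/c0.png

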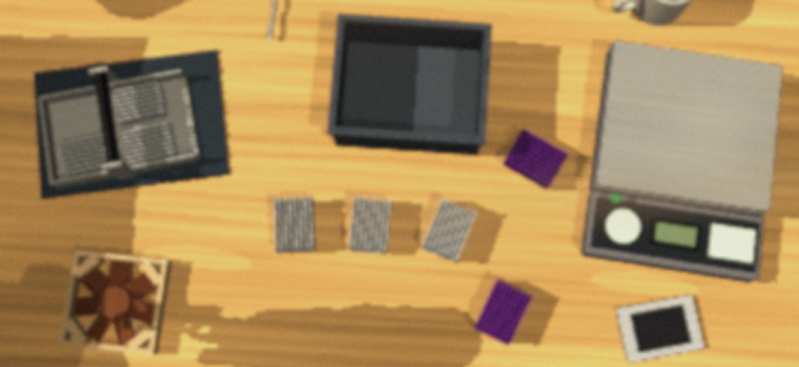

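View pics/c1.png

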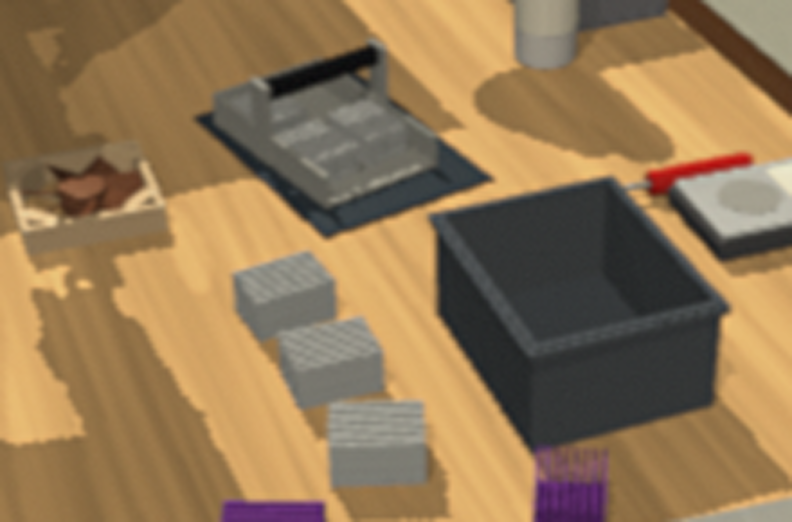

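Top crop: the tray's black handle runs from (97,70) to (112,165), with three small sinks on the tray and the open side towards the bin. The side crop agrees: the near-right tray edge has no wall. Next I work out the handle, bin and scale poses.

```bash
cat >> h.py <<'E'
def wrap(a): return (a+180)%360-180
def go(p,yaw,s=None):
    """target tcp p (mm), tool-x yaw deg (tool down): turn about tool z then shift in new tool frame (cm)"""
    s=s or read_state(); M=R.from_quat(s['ee_rot']); T=R.from_euler('z',yaw,degrees=True)*R.from_euler('x',180,degrees=True)
    print('at',s['position'].round(1),'yaw',np.degrees(np.arctan2(*M.as_matrix()[[1,0],0])).round(1),'w',round(s['gripper_width'],1),'t',round(s['clock'],1),'F',s['contact_force'].round(1))
    print(' turn',(M.inv()*T).as_rotvec(degrees=True).round(2),' shift cm (after turn)',(T.inv().apply(np.array(p)-s['position'])/10).round(2))
E
python3 - <<'E'
from h import *
d=np.load('pics/top0.npz')
P=lambda c,z:plane(d,c[0]/2.16+130-.27,c[1]/2.16+130-.27,z)[:2].round(1)
print('handle',P((97,70),87),P((112,165),87))
for c in[(342,15),(491,22),(332,132),(485,140)]:print('rim',P(c,95))
for c in[(350,25),(482,32),(340,126),(478,134)]:print('inner',P(c,95))
for c in[(610,42),(782,66),(596,190),(769,210)]:print('plate',P(c,58))
for c in[(35,72),(217,51),(43,197),(230,174)]:print('mat',P(c,3))
for c in[(40,95),(185,70),(50,186),(198,162)]:print('traywall',P(c,35),P(c,7))
print('tare',proj(d,(453.7,-268,40.5)))
for z,p in((95,(611,13)),):print(proj(d,(*p,z)))
go((539,13,170),-92)
E
```

```text
handle [606.9 412.4] [485.5 378.8]
rim [696.2 105.8]
rim [698.3 -85.2]
rim [542.2 107. ]
rim [543.4 -84.5]
inner [683.4  94.6]
inner [684.2 -74.3]
inner [550.5  97.6]
inner [550.5 -75.4]
plate [ 692.8 -244.3]
plate [ 673.5 -469.4]
plate [ 494.9 -230.6]
plate [ 482.2 -450.5]
mat [621.7 522.9]
mat [666.  280.1]
mat [452.1 489.6]
mat [497.5 246.2]
traywall [582.4 499.9] [589.2 510.4]
traywall [627.9 313.1] [635.5 319.7]
traywall [462.4 470.9] [466.7 480.9]
traywall [505.3 283.3] [510.4 289.4]
tare (np.float64(417.74863148797226), np.float64(234.2101800817719))
(np.float64(319.70014346408016), np.float64(168.29892805082835))
at [265.9 565.1 241.5] yaw -25.2 w 85.4 t 0.1 F [-0.   0.3  0.4]
 turn [ 8.000e-02 -6.000e-02  6.679e+01]  shift cm (after turn) [ 54.23 -29.22   7.15]
```

Call:
{"op": "servo_tool", "data": {
  "rows": [
    [1, 0, 0, 0, 0, 0, 8.1],
    [1, 0, 0, 0, 0, 0, 8.1],
    [1, 0, 0, 0, 0, 0, 8.1],
    [1, 0, 0, 0, 0, 0, 8.1],
    [1, 0, 0, 0, 0, 0, 8.1],
    [1, 0, 0, 0, 0, 0, 8.1],
    [1, 0, 0, 0, 0, 0, 8.1],
    [1, 0, 0, 0, 0, 0, 8.1],
    [1, 4.2, -2.1, 0, 0, 0, 0],
    [1, 4.2, -2.1, 0, 0, 0, 0],
    [1, 4.2, -2.1, 0, 0, 0, 0],
    [1, 4.2, -2.1, 0, 0, 0, 0]
  ]
}}

```text
clock: 1.35
position: [350.4, 395.7, 242.0]
ee_rot: [0.707, -0.707, 0.0, 0.0]
contact_force: [0.4, 0.5, -0.0]
gripper_width: 85.3
```

Call:
{"op": "servo_tool", "data": {
  "rows": [
    [1, 4.2, -2.1, 0, 0, 0, 0],
    [1, 4.2, -2.1, 0, 0, 0, 0],
    [1, 4.2, -2.1, 0, 0, 0, 0],
    [1, 4.2, -2.1, 0, 0, 0, 0],
    [1, 4.2, -2.1, 0, 0, 0, 0],
    [1, 4.2, -2.1, 0, 0, 0, 0],
    [1, 4.2, -2.1, 0, 0, 0, 0],
    [1, 4.2, -2.1, 0, 0, 0, 0],
    [1, 4.2, -2.1, 0, 0, 0, 0],
    [1, 0, 0, 0, 0, 0, 0]
  ]
}}

```text
clock: 2.35
position: [540.4, 15.3, 241.6]
ee_rot: [-0.705, 0.709, -0.0, -0.001]
contact_force: [-0.4, -0.6, 0.0]
gripper_width: 85.6
```

```bash
python3 - <<'E'
from h import *
go((545,10.5,76),-90)
d=shot('wrist','w1.png')
E
```

```text
at [540.4  15.3 241.6] yaw -90.4 w 85.6 t 2.4 F [-0.4 -0.6  0. ]
 turn [ 0.05 -0.06 -0.38]  shift cm (after turn) [ 0.48 -0.46 16.56]
```

View pics/w1.png

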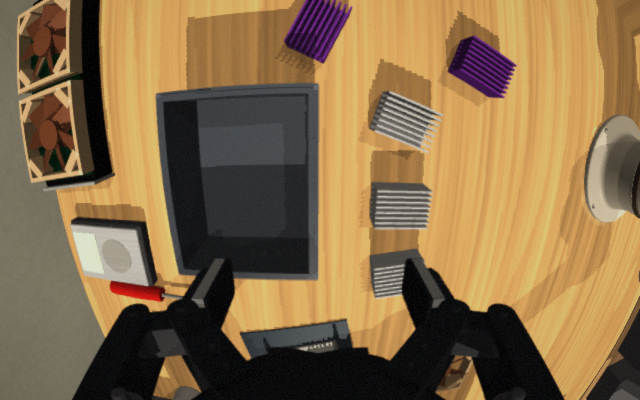

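The wrist view shows the bin's near rim at u≈318, midway between the fingers at u≈220 and 415. The far rim is at u≈160-180, and the rim's end edges are at v≈88 and 277.

```bash
python3 - <<'E'
from h import *
d=np.load('pics/w1.npz')
for p in[(157,93),(318,84),(176,276),(318,278)]:print('rim',plane(d,*p,95,True).round(1))
for p in[(408,98),(401,206),(405,275)]:print('big top',plane(d,*p,38,True).round(1))
E
```

```text
rim [695.  -85.1  95. ]
rim [539.8 -82.6  95. ]
rim [703.2 114.6  95. ]
rim [541.1 111.3  95. ]
big top [441.4 -73.3  38. ]
big top [443.1  51.4  38. ]
big top [427.9 146.9  38. ]
```

Call:
{"op": "servo_tool", "data": {
  "rows": [
    [1, 0.5, -0.4, 3, 0, 0, -0.4],
    [1, 0, 0, 4, 0, 0, 0],
    [1, 0, 0, 4, 0, 0, 0],
    [1, 0, 0, 3, 0, 0, 0],
    [1, 0, 0, 2, 0, 0, 0],
    [1, 0, 0, 0, 0, 0, 0]
  ]
}}

```text
clock: 3.0
position: [540.4, 15.0, 79.4]
ee_rot: [0.71, -0.704, -0.002, 0.003]
contact_force: [0.5, -0.4, 0.3]
gripper_width: 85.5
```

Call:
{"op": "servo_tool", "data": {
  "rows": [
    [1, 0, -0.4, 0.6, 0, 0, 0],
    [0.6, 0, 0, 0, 0, 0, 0],
    [0.3, 0, 0, 0, 0, 0, 0],
    [0, 0, 0, 0, 0, 0, 0],
    [0, 0, 0, 0, 0, 0, 0],
    [0, 0, 0, 0, 0, 0, 0],
    [0, 0, 0, 0, 0, 0, 0],
    [0, 0, 0, 0, 0, 0, 0],
    [0, 0, 0, 0, 0, 0, 0]
  ]
}}

```text
clock: 3.9
position: [547.3, 14.6, 76.8]
ee_rot: [0.71, -0.705, 0.0, -0.0]
contact_force: [-1.9, 0.5, 3.7]
gripper_width: 4.0
```

Call:
{"op": "servo_tool", "data": {
  "rows": [
    [0, 0, 0, -2, 0, 0, 0],
    [0, 0, 0, -4, 0, 0, 0],
    [0, 0, 0, -4, 0, 0, 0],
    [0, 0, 0, -4, 0, 0, 0],
    [0, 0, 0, 0, 0, 0, 0],
    [0, 0, 0, 0, 0, 0, 0]
  ]
}}

```text
clock: 4.5
position: [546.5, 14.7, 216.2]
ee_rot: [0.709, -0.705, -0.001, -0.0]
contact_force: [-0.0, -0.8, -3.8]
gripper_width: 3.8
```

```bash
python3 - <<'E'
from h import *
go((517,-342.5,200),-95.5)
shot('side','s1.png'); shot('top','t1.png')
E
```

```text
at [546.5  14.7 216.2] yaw -89.6 w 3.8 t 4.5 F [-0.  -0.8 -3.8]
 turn [0.03 0.06 5.87]  shift cm (after turn) [35.84 -0.49  1.62]
```

View pics/s1.png

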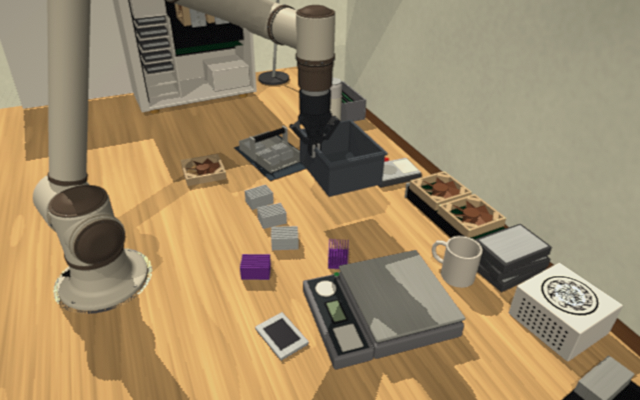

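The side view shows the bin held level in the gripper, with everything else unmoved and the scale clear.

Call:
{"op": "servo_tool", "data": {
  "rows": [
    [0, 0, 0, 0, 0, 0, 5.9],
    [0, 2, 0, 0, 0, 0, 0],
    [0, 4, 0, 0, 0, 0, 0],
    [0, 4, 0, 0, 0, 0, 0],
    [0, 4, 0, 0, 0, 0, 0],
    [0, 4, 0, 0, 0, 0, 0],
    [0, 4, 0, 0, 0, 0, 0],
    [0, 4, 0, 0, 0, 0, 0],
    [0, 4, -0.5, 0, 0, 0, 0],
    [0, 4, 0, 0, 0, 0, 0],
    [0, 1.7, 0, 0, 0, 0, 0],
    [0, 0, 0, 0, 0, 0, 0]
  ]
}}

```text
clock: 5.8
position: [516.4, -343.1, 213.5]
ee_rot: [-0.671, 0.741, 0.002, -0.001]
contact_force: [-0.3, 0.4, -1.8]
gripper_width: 4.3
```

```bash
python3 - <<'E'
from h import *
go((517,-340.5,136),-95.5)
E
```

```text
at [ 516.4 -343.1  213.5] yaw -95.7 w 4.3 t 5.8 F [-0.3  0.4 -1.8]
 turn [ 0.27  0.07 -0.21]  shift cm (after turn) [-0.26 -0.03  7.75]
```

Call:
{"op": "servo_tool", "data": {
  "rows": [
    [0, -0.2, 0, 2, 0, 0, 0],
    [0, 0, 0, 2, 0, 0, 0],
    [0, 0, 0, 2, 0, 0, 0],
    [0, 0, 0, 1, 0, 0, 0],
    [0, 0, 0, 0.5, 0, 0, 0],
    [0, 0, 0, 0.3, 0, 0, 0],
    [0, 0, 0, 0, 0, 0, 0]
  ]
}}

```text
clock: 6.5
position: [518.4, -339.1, 138.6]
ee_rot: [-0.673, 0.74, -0.0, 0.0]
contact_force: [-0.0, 0.4, -2.4]
gripper_width: 3.6
```

Call:
{"op": "servo_tool", "data": {
  "rows": [
    [0, 0, 0, 0.2, 0, 0, 0],
    [0, 0, 0, 0.1, 0, 0, 0],
    [0, 0, 0, 0.1, 0, 0, 0],
    [0, 0, 0, 0, 0, 0, 0]
  ]
}}

```text
clock: 6.9
position: [518.2, -339.5, 134.8]
ee_rot: [-0.672, 0.74, -0.0, 0.0]
contact_force: [-0.2, 0.3, 0.1]
gripper_width: 3.5
```

Call:
{"op": "servo_tool", "data": {
  "rows": [
    [0.5, 0, 0, 0, 0, 0, 0],
    [0.5, 0, 0, 0, 0, 0, 0],
    [0.5, 0, 0, 0, 0, 0, 0],
    [0.5, 0, 0, 0, 0, 0, 0],
    [0.5, 0, 0, -3, 0, 0, 0],
    [0.5, 0, 0, -4, 0, 0, 0],
    [0.5, 0, 0, -4, 0, 0, 0],
    [0, 0, 0, -2, 0, 0, 0],
    [0, 0, 0, 0, 0, 0, 0]
  ]
}}

```text
clock: 7.8
position: [519.6, -340.2, 268.9]
ee_rot: [-0.673, 0.74, -0.004, 0.002]
contact_force: [0.1, -0.4, 0.4]
gripper_width: 14.3
```

```bash
python3 - <<'E'
from h import *
go((453.7,-268,70),-95.5)
shot('wrist','w2.png'); shot('top','t2.png')
d=np.load('pics/t2.npz')
cv2.imwrite('pics/t2c.png',cv2.resize(d['image'][120:290,180:500],None,fx=2.5,fy=2.5,interpolation=cv2.INTER_CUBIC)[...,::-1])
E
```

```text
at [ 519.6 -340.2  268.9] yaw -95.5 w 14.3 t 7.8 F [ 0.1 -0.4  0.4]
 turn [-0.47 -0.17  0.02]  shift cm (after turn) [-6.55  7.25 19.89]
```

View pics/w2.png

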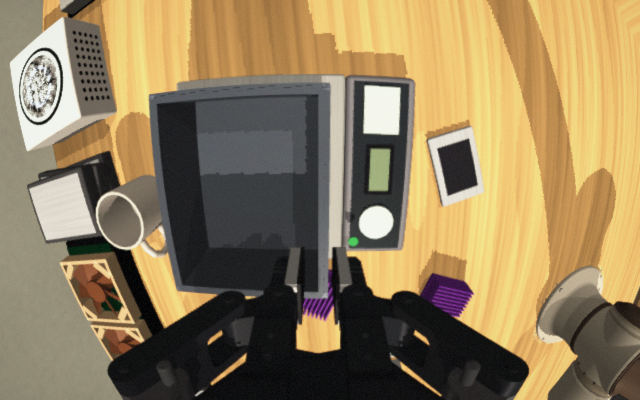

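The wrist view shows the bin standing on the plate. Its rim corners are at about (152,95), (330,82), (182,293) and (330,298); the tare key is at (376,222) and the total key at (381,110). I check the positions.

```bash
python3 - <<'E'
from h import *
d=np.load('pics/w2.npz')
q=[plane(d,*p,153,True) for p in[(152,95),(330,82),(182,293),(330,298)]]
print(np.round(q,1),np.mean(q,0))
for p in[(376,222),(381,110)]:print('key',plane(d,*p,40.5,True).round(1))
t=np.load('pics/t2.npz');im=t['image']
hsv=cv2.cvtColor(im,cv2.COLOR_RGB2HSV)
m=((hsv[...,1]<60)&(hsv[...,2]>185)).astype(np.uint8)*255;m[:215]=0;m[262:]=0;m[:,:400]=0;m[:,490:]=0
for c in cv2.findContours(m,cv2.RETR_EXTERNAL,cv2.CHAIN_APPROX_NONE)[0]:
    if cv2.contourArea(c)>80:
        x=cv2.moments(c);print('topkey',plane(t,x['m10']/x['m00'],x['m01']/x['m00'],40.5).round(1))
E
```

```text
[[ 655.1 -450.2  153. ]
 [ 502.1 -436.9  153. ]
 [ 672.5 -252.4  153. ]
 [ 518.7 -240.   153. ]] [ 587.09898412 -344.87723328  153.        ]
key [ 454.7 -268.8   40.5]
key [ 441.8 -407.4   40.5]
topkey [ 440.1 -408.3   40.5]
```

Call:
{"op": "servo_tool", "data": {
  "rows": [
    [0, -3.3, 3.8, 0, 0, 0, 0],
    [0, -3.3, 3.8, 0, 0, 0, 0],
    [0, 0, 0, 5, 0, 0, 0],
    [0, 0, 0, 5, 0, 0, 0],
    [0, 0, 0, 5, 0, 0, 0],
    [0, 0, 0, 4, 0, 0, 0],
    [0, 0, 0, 1, 0, 0, 0],
    [0, 0, 0, 0.5, 0, 0, 0],
    [0, 0, 0, 0, 0, 0, 0]
  ]
}}

```text
clock: 8.8
position: [449.8, -267.1, 59.7]
ee_rot: [-0.673, 0.74, -0.0, 0.0]
contact_force: [0.4, -0.8, -0.4]
gripper_width: -0.1
```

Call:
{"op": "servo_tool", "data": {
  "rows": [
    [0, 0, 0, 0.3, 0, 0, 0],
    [0, 0, 0, 0.3, 0, 0, 0],
    [0, 0, 0, 0.2, 0, 0, 0],
    [0, 0, 0, 0.1, 0, 0, 0],
    [0, 0, 0, 0.05, 0, 0, 0],
    [0, 0, 0, 0, 0, 0, 0],
    [0, 0, 0, 0, 0, 0, 0]
  ]
}}

```text
clock: 9.5
position: [449.5, -266.9, 50.5]
ee_rot: [-0.672, 0.74, -0.0, 0.0]
contact_force: [-0.3, 0.5, 4.6]
gripper_width: 0.6
```

Call:
{"op": "servo_tool", "data": {
  "rows": [
    [0, 0, 0, 0.08, 0, 0, 0],
    [0, 0, 0, 0.04, 0, 0, 0],
    [0, 0, 0, 0, 0, 0, 0],
    [0, 0, 0, 0, 0, 0, 0],
    [0, 0, 0, 0, 0, 0, 0],
    [0, 0, 0, 0, 0, 0, 0]
  ]
}}

```text
clock: 10.1
position: [449.6, -266.9, 50.1]
ee_rot: [-0.673, 0.74, -0.001, 0.0]
contact_force: [-1.9, 2.2, 10.1]
gripper_width: -0.0
```

Call:
{"op": "servo_tool", "data": {
  "rows": [
    [0, 0, 0, -2, 0, 0, 0],
    [0.5, 0, 0, -5, 0, 0, 0],
    [1, 0, 0, -5, 0, 0, 0],
    [1, 0, 0, -5, 0, 0, 0],
    [1, 0, 0, -3, 0, 0, 0],
    [1, 0, 0, 0, 0, 0, 7.9],
    [1, 0, 0, 0, 0, 0, 7.9],
    [1, 0, 0, 0, 0, 0, 7.9],
    [1, 0, 0, 0, 0, 0, 7.9],
    [1, 0, 0, 0, 0, 0, 7.9],
    [1, 0, 0, 0, 0, 0, 7.9],
    [1, 0, 0, 0, 0, 0, 7.9]
  ]
}}

```text
clock: 11.3
position: [448.9, -266.7, 248.2]
ee_rot: [-0.249, 0.968, 0.0, -0.0]
contact_force: [0.8, -0.9, -0.4]
gripper_width: 85.1
```

```bash
python3 - <<'E'
from h import *
go((546,396,220),-166.5)
E
```

```text
at [ 448.9 -266.7  248.2] yaw -151.1 w 85.1 t 11.3 F [ 0.8 -0.9 -0.4]
 turn [ 0.03 -0.02 15.37]  shift cm (after turn) [-24.91  62.17   2.82]
```

Call:
{"op": "servo_tool", "data": {
  "rows": [
    [1, 0, 0, 0, 0, 0, 7.7],
    [1, 0, 0, 0, 0, 0, 7.7],
    [1, -1.78, 4.44, 0, 0, 0, 0],
    [1, -1.78, 4.44, 0, 0, 0, 0],
    [1, -1.78, 4.44, 0, 0, 0, 0],
    [1, -1.78, 4.44, 0, 0, 0, 0],
    [1, -1.78, 4.44, 0, 0, 0, 0],
    [1, -1.78, 4.44, 0, 0, 0, 0],
    [1, -1.78, 4.44, 0, 0, 0, 0],
    [1, -1.78, 4.44, 0, 0, 0, 0],
    [1, -1.78, 4.44, 0, 0, 0, 0],
    [1, -1.78, 4.44, 0, 0, 0, 0]
  ]
}}

```text
clock: 12.5
position: [515.8, 208.8, 248.4]
ee_rot: [-0.12, 0.993, 0.0, -0.0]
contact_force: [1.2, 0.3, -0.3]
gripper_width: 85.5
```

Call:
{"op": "servo_tool", "data": {
  "rows": [
    [1, -1.78, 4.44, 0, 0, 0, 0],
    [1, -1.78, 4.44, 0, 0, 0, 0],
    [1, -1.78, 4.44, 0, 0, 0, 0],
    [1, -1.78, 4.44, 0, 0, 0, 0],
    [1, 0, 0, 0, 0, 0, 0],
    [1, 0, 0, 0, 0, 0, 0]
  ]
}}

```text
clock: 13.1
position: [542.4, 397.2, 247.0]
ee_rot: [-0.121, 0.993, -0.001, -0.001]
contact_force: [-0.5, -0.3, 0.4]
gripper_width: 85.5
```

```bash
python3 - <<'E'
from h import *
go((546,396,69),-166.5)
shot('wrist','w3.png')
E
```

```text
at [542.4 397.2 247. ] yaw -166.1 w 85.5 t 13.1 F [-0.5 -0.3  0.4]
 turn [-0.07 -0.12  0.38]  shift cm (after turn) [-0.32 -0.2  17.8 ]
```

View pics/w3.png

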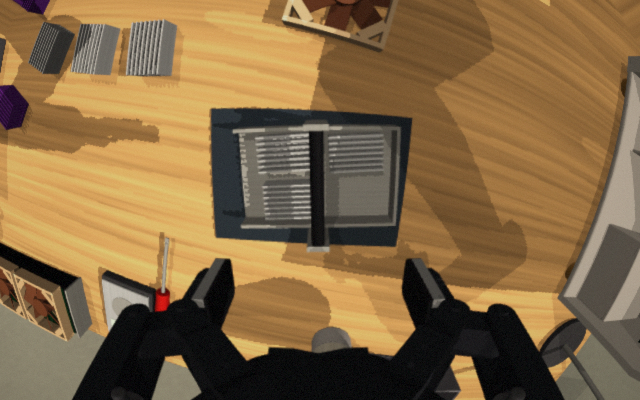

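The wrist view shows three small sinks on the tray. The wall is missing on the left (world -y) side, and the handle bar runs from (317,130) to (318,245), parallel to the tool's x axis. I cast these onto z=87.

```bash
python3 - <<'E'
from h import *
d=np.load('pics/w3.npz')
a=plane(d,316.5,130,87,True);b=plane(d,318,245,87,True);print(a,b,(a+b)/2,np.linalg.norm(a-b),np.degrees(np.arctan2((b-a)[1],(b-a)[0])))
q=[plane(d,*p,3,True) for p in[(210,108),(412,118),(216,238),(396,247)]];print(np.mean(q,0),np.round(q,1))
go(np.r_[((a+b)/2)[:2],68],-167)
E
```

```text
[489.60925974 382.19795199  87.        ] [604.48347727 411.99465263  87.        ] [547.04636851 397.09630231  87.        ] 118.67573139178208 14.541229713877891
[560.91510825 387.78308306   3.        ] [[498.1 247.3   3. ]
 [451.4 493.8   3. ]
 [670.8 282.2   3. ]
 [623.4 527.8   3. ]]
at [542.5 396.2 247.7] yaw -166.2 w 85.4 t 13.2 F [-0.1  0.2  0.5]
 turn [-0.05 -0.09  0.82]  shift cm (after turn) [-4.600e-01 -1.000e-02  1.797e+01]
```

Call:
{"op": "servo_tool", "data": {
  "rows": [
    [1, -0.5, 0, 4, 0, 0, 0.5],
    [1, 0, 0, 4, 0, 0, 0],
    [1, 0, 0, 4, 0, 0, 0],
    [1, 0, 0, 3, 0, 0, 0],
    [1, 0, 0, 2, 0, 0, 0],
    [1, 0, 0, 0.8, 0, 0, 0],
    [0.5, 0, 0, 0, 0, 0, 0],
    [0, 0, 0, 0, 0, 0, 0],
    [0, 0, 0, 0, 0, 0, 0],
    [0, 0, 0, 0, 0, 0, 0],
    [0, 0, 0, 0, 0, 0, 0],
    [0, 0, 0, 0, 0, 0, 0]
  ]
}}

```text
clock: 14.35
position: [548.1, 397.9, 71.9]
ee_rot: [-0.116, 0.993, 0.0, 0.001]
contact_force: [-0.8, -0.2, 5.2]
gripper_width: 13.2
```

Call:
{"op": "servo_tool", "data": {
  "rows": [
    [0, 0, 0, 0, 0, 0, 0],
    [0, 0, 0, 0, 0, 0, 0],
    [0, 0, 0, -1, 0, 0, 0],
    [0, 0, 0, -2, 0, 0, 0],
    [0, 0, 0, -3, 0, 0, 0],
    [0, 0, 0, -3, 0, 0, 0],
    [0, 0, 0, -3, 0, 0, 0],
    [0, 0, 0, -3, 0, 0, 0],
    [0, 0, 0, -3, 0, 0, 0],
    [0, 0, 0, -1, 0, 0, 0],
    [0, 0, 0, 0, 0, 0, 0]
  ]
}}

```text
clock: 15.45
position: [547.7, 397.8, 261.1]
ee_rot: [-0.116, 0.993, 0.001, 0.0]
contact_force: [0.4, 0.2, -5.5]
gripper_width: 12.9
```

The tray is gripped (12.9 mm wide, with 5.5 N more load). Now I carry it gently to just beside the bin.

Call:
{"op": "servo_tool", "data": {
  "rows": [
    [0, 0, 0, 0, 0, 0, 1.5],
    [0, 0, 0, 0, 0, 0, 3],
    [0, 0, 0, 0, 0, 0, 4.6],
    [0, 0, 0, 0, 0, 0, 4.6],
    [0, 0, 0, 0, 0, 0, 3],
    [0, 0, 0, 0, 0, 0, 1.6],
    [0, -0.1, -0.5, 0, 0, 0, 0],
    [0, -0.17, -1, 0, 0, 0, 0],
    [0, -0.26, -1.5, 0, 0, 0, 0],
    [0, -0.34, -2, 0, 0, 0, 0],
    [0, -0.43, -2.5, 0, 0, 0, 0],
    [0, -0.52, -3, 0, 0, 0, 0]
  ]
}}

```text
clock: 16.65
position: [556.6, 289.2, 260.9]
ee_rot: [0.044, 0.999, 0.0, 0.0]
contact_force: [0.7, -0.3, -4.2]
gripper_width: 13.0
```

Call:
{"op": "servo_tool", "data": {
  "rows": [
    [0, -0.52, -3, 0, 0, 0, 0],
    [0, -0.52, -3, 0, 0, 0, 0],
    [0, -0.52, -3, 0, 0, 0, 0],
    [0, -0.52, -3, 0, 0, 0, 0],
    [0, -0.52, -3, 0, 0, 0, 0],
    [0, -0.52, -3, 0, 0, 0, 0],
    [0, -0.52, -3, 0, 0, 0, 0],
    [0, -0.52, -3, 0, 0, 0, 0],
    [0, -0.52, -3, 0, 0, 0, 0],
    [0, -0.52, -3, 0, 0, 0, 0],
    [0, -0.52, -3, 0, 0, 0, 0],
    [0, -0.52, -3, 0, 0, 0, 0]
  ]
}}

```text
clock: 17.85
position: [586.4, -75.5, 261.2]
ee_rot: [0.044, 0.999, 0.0, 0.0]
contact_force: [1.4, -0.4, -4.7]
gripper_width: 12.9
```

Call:
{"op": "servo_tool", "data": {
  "rows": [
    [0, -0.52, -3, 0, 0, 0, 0],
    [0, -0.52, -3, 0, 0, 0, 0],
    [0, -0.43, -2.5, 0, 0, 0, 0],
    [0, -0.34, -2, 0, 0, 0, 0],
    [0, -0.26, -1.5, 0, 0, 0, 0],
    [0, -0.17, -1, 0, 0, 0, 0],
    [0, -0.1, -0.5, 0, 0, 0, 0],
    [0, 0, 0, 0, 0, 0, 0],
    [0, 0, 0, 0, 0, 0, 0]
  ]
}}

```text
clock: 18.75
position: [599.0, -208.7, 260.6]
ee_rot: [0.043, 0.999, 0.0, -0.0]
contact_force: [-0.4, -0.6, -5.1]
gripper_width: 13.0
```

```bash
python3 - <<'E'
from h import *
go((599,-205.5,262),175)
print(read_state()['joints'].round(2))
shot('side','s2.png')
E
```

```text
at [ 599.  -208.7  260.6] yaw 175.0 w 13.0 t 18.8 F [-0.4 -0.6 -5.1]
 turn [ 0.02 -0.01  0.04]  shift cm (after turn) [ 0.03  0.32 -0.14]
[-0.08  0.39  0.06 -0.   -1.24 -1.58]
```

View pics/s2.png

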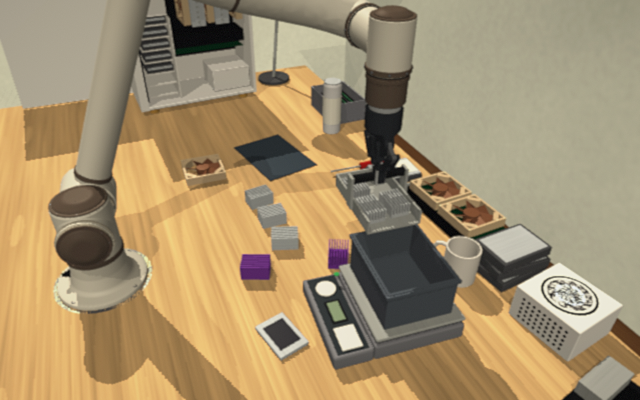

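The side view shows the tray level, its open edge over the bin and its sinks still aboard. Now I tip it slowly.

Call:
{"op": "servo_tool", "data": {
  "rows": [
    [0, 0, -0.8, -0.3, 0, 0, 0],
    [0, 0, -1.4, -0.4, 0, 0, 0],
    [0, 0, -1, -0.4, 0, 0, 0],
    [0, 0, -0.5, -0.2, 0, 0, 0],
    [0, 0, 0, 0, -3, 0, 0],
    [0, 0, 0, 0, -4, 0, 0],
    [0, 0, 0, 0, -4, 0, 0],
    [0, 0, 0, 0, -4, 0, 0],
    [0, 0, 0, 0, -3, 0, 0],
    [0, 0, 0, 0, -2, 0, 0],
    [0, 0, 0, 0, 0, 0, 0]
  ]
}}

```text
clock: 19.9
position: [595.7, -248.0, 273.3]
ee_rot: [0.044, 0.984, 0.173, 0.008]
contact_force: [0.4, -0.7, -4.7]
gripper_width: 13.1
```

Call:
{"op": "servo_tool", "data": {
  "rows": [
    [0, 0, 0, 0, -1.5, 0, 0],
    [0, 0, 0, 0, -1.5, 0, 0],
    [0, 0, 0, 0, -1.5, 0, 0],
    [0, 0, 0, 0, -1.5, 0, 0],
    [0, 0, 0, 0, -1.5, 0, 0],
    [0, 0, 0, 0, -1.5, 0, 0],
    [0, 0, 0, 0, 0, 0, 0],
    [0, 0, 0, 0, 0, 0, 0],
    [0, 0, 0, 0, 0, 0, 0],
    [0, 0, 0, 0, 0, 0, 0],
    [0, 0, 0, 0, 0, 0, 0]
  ]
}}

```text
clock: 21.0
position: [595.9, -245.9, 273.8]
ee_rot: [0.042, 0.967, 0.25, 0.011]
contact_force: [0.4, 1.6, -2.5]
gripper_width: 12.9
```

```bash
python3 - <<'E'
from h import *
s=read_state();M=R.from_quat(s['ee_rot']).as_matrix()
print(s['joints'].round(2),M.round(3).tolist(),s['position'],s['contact_force'])
print('lip',s['position']+M@np.array([0,-95,65]))
shot('side','s3.png')
E
```

```text
[-0.38  0.51  0.38 -0.48 -1.59 -1.25] [[-0.996, 0.076, 0.042], [0.087, 0.871, 0.483], [-0.0, 0.485, -0.875]] [ 595.86954258 -245.9111286   273.76756126] [ 0.38454506  1.56240803 -2.52386071]
lip [ 591.4124671  -297.31108272  170.86868278]
```

View pics/s3.png

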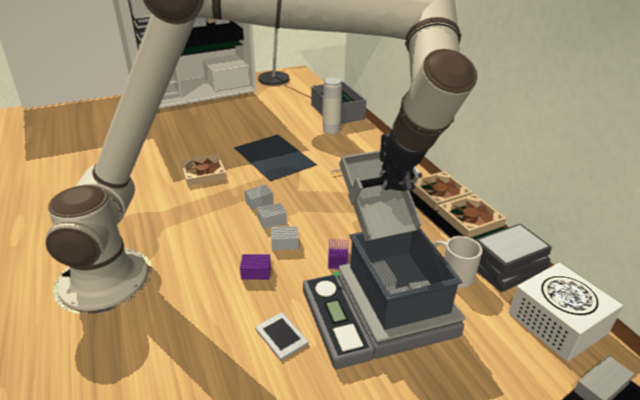

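The side view shows small sinks in the bin and the visible part of the tray empty. The load fell from 5.1 to 2.5 N, which is the tray alone. I tip a little further to be sure, then level out.

Call:
{"op": "servo_tool", "data": {
  "rows": [
    [0, 0, 0, 0, -5, 0, 0],
    [0, 0, 0, 0, -5, 0, 0],
    [0, 0, 0, 0, 0, 0, 0],
    [0, 0, 0, 0, 0, 0, 0],
    [0, 0, 0, 0, 7.8, 0, 0],
    [0, 0, 0, 0, 7.8, 0, 0],
    [0, 0, 0, 0, 7.8, 0, 0],
    [0, 0, 0, 0, 7.8, 0, 0],
    [0, 0, 0, 0, 7.8, 0, 0],
    [0, 0, 0, 0, 0, 0, 0]
  ]
}}

```text
clock: 22.05
position: [595.4, -241.8, 274.2]
ee_rot: [0.04, 0.999, -0.001, -0.0]
contact_force: [0.0, 0.4, -2.1]
gripper_width: 13.0
```

```bash
python3 - <<'E'
from h import *
go((560,386,250),-169.5)
d=shot('top','t3.png')
a=cv2.resize(d['image'][110:270,140:500],None,fx=2.2,fy=2.2,interpolation=cv2.INTER_CUBIC);cv2.imwrite('pics/t3c.png',a[...,::-1])
E
```

```text
at [ 595.4 -241.8  274.2] yaw 175.4 w 13.0 t 22.1 F [ 0.   0.4 -2.1]
 turn [ -0.12  -0.05 -15.08]  shift cm (after turn) [-7.96 62.38  2.42]
```

View pics/t3c.png

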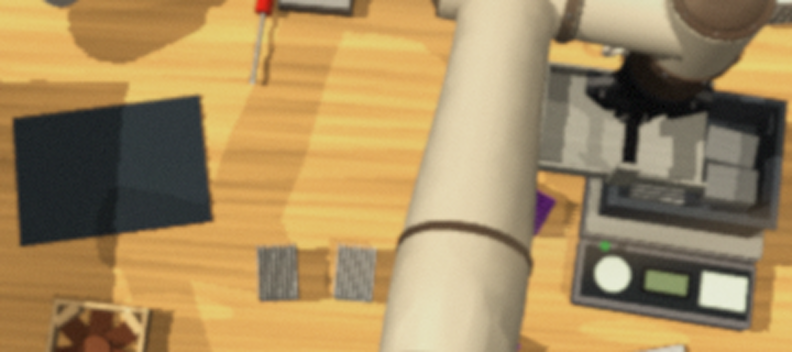

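The top crop shows the tray empty, with two small sinks at the far end of the bin and fins of a third near (660,190). Now I return the tray.

Call:
{"op": "servo_tool", "data": {
  "rows": [
    [0, 0, 0, 0, 0, 0, -7.5],
    [0, 0, 0, 0, 0, 0, -7.5],
    [0, -0.3, 2.4, 0, 0, 0, 0],
    [0, -0.55, 4.3, 0, 0, 0, 0],
    [0, -0.55, 4.3, 0, 0, 0, 0],
    [0, -0.55, 4.3, 0, 0, 0, 0],
    [0, -0.55, 4.3, 0, 0, 0, 0],
    [0, -0.55, 4.3, 0, 0, 0, 0],
    [0, -0.55, 4.3, 0, 0, 0, 0],
    [0, -0.55, 4.3, 0, 0, 0, 0],
    [0, -0.55, 4.3, 0, 0, 0, 0],
    [0, -0.55, 4.3, 0, 0, 0, 0]
  ]
}}

```text
clock: 23.3
position: [576.3, 169.3, 274.6]
ee_rot: [-0.087, 0.996, 0.001, 0.001]
contact_force: [1.2, -0.3, -2.3]
gripper_width: 12.8
```

Call:
{"op": "servo_tool", "data": {
  "rows": [
    [0, -0.55, 4.3, 0, 0, 0, 0],
    [0, -0.55, 4.3, 0, 0, 0, 0],
    [0, -0.55, 4.3, 0, 0, 0, 0],
    [0, -0.55, 4.3, 0, 0, 0, 0],
    [0, -0.3, 3, 0, 0, 0, 0],
    [0, -0.2, 1.1, 0, 0, 0, 0],
    [0, 0, 0, 0, 0, 0, 0],
    [0, 0, 0, 0, 0, 0, 0]
  ]
}}

```text
clock: 24.1
position: [566.1, 381.2, 273.8]
ee_rot: [-0.087, 0.996, 0.0, -0.0]
contact_force: [0.0, 0.4, -2.4]
gripper_width: 12.9
```

```bash
python3 - <<'E'
from h import *
go((560,386,73),-169.5)
E
```

```text
at [566.1 381.2 273.8] yaw -170.1 w 12.9 t 24.1 F [ 0.   0.4 -2.4]
 turn [ 0.01 -0.03 -0.56]  shift cm (after turn) [ 0.51  0.59 20.08]
```

Call:
{"op": "servo_tool", "data": {
  "rows": [
    [0, 0.5, 0.6, 3, 0, 0, -0.5],
    [0, 0, 0, 5, 0, 0, 0],
    [0, 0, 0, 5, 0, 0, 0],
    [0, 0, 0, 4, 0, 0, 0],
    [0, 0, 0, 2, 0, 0, 0],
    [0, 0, 0, 0.5, 0, 0, 0],
    [0, 0, 0, 0.3, 0, 0, 0],
    [0, 0, 0, 0, 0, 0, 0]
  ]
}}

```text
clock: 24.9
position: [560.9, 387.3, 77.4]
ee_rot: [-0.091, 0.996, 0.001, 0.001]
contact_force: [-0.1, -0.5, -2.1]
gripper_width: 12.9
```

Call:
{"op": "servo_tool", "data": {
  "rows": [
    [0, 0, 0, 0.2, 0, 0, 0],
    [0, 0, 0, 0.2, 0, 0, 0],
    [0, 0, 0, 0.1, 0, 0, 0],
    [0, 0, 0, 0, 0, 0, 0]
  ]
}}

```text
clock: 25.3
position: [560.1, 387.6, 71.9]
ee_rot: [-0.092, 0.996, 0.0, 0.001]
contact_force: [-0.4, -0.3, 2.2]
gripper_width: 13.0
```

Call:
{"op": "servo_tool", "data": {
  "rows": [
    [0.4, 0, 0, 0, 0, 0, 0],
    [0.8, 0, 0, 0, 0, 0, 0],
    [1, 0, 0, 0, 0, 0, 0],
    [1, 0, 0, 0, 0, 0, 0],
    [1, 0, 0, -2, 0, 0, 0],
    [1, 0, 0, -4, 0, 0, 0],
    [1, 0, 0, -4, 0, 0, 0],
    [1, 0, 0, -4, 0, 0, 0],
    [1, 0, 0, -4, 0, 0, 0],
    [1, 0, 0, 0, 0, 0, 0]
  ]
}}

```text
clock: 26.3
position: [562.4, 388.9, 258.8]
ee_rot: [-0.092, 0.996, 0.004, 0.006]
contact_force: [1.1, -0.1, 0.9]
gripper_width: 85.6
```

```bash
cat >> h.py <<'E'
def bigs(d,z=38):
    im=d['image'];hsv=cv2.cvtColor(im,cv2.COLOR_RGB2HSV)
    m=(hsv[...,1]<60).astype(np.uint8)*255;m[:205]=0;m[275:]=0;m[:,:215]=0;m[:,395:]=0
    for c in cv2.findContours(m,cv2.RETR_EXTERNAL,cv2.CHAIN_APPROX_NONE)[0]:
        if cv2.contourArea(c)>150:
            w=np.array([plane(d,*p[0],z)[:2] for p in c],np.float32);r=cv2.minAreaRect(w)
            b=cv2.boxPoints(r);e=[b[1]-b[0],b[2]-b[1]];e=max(e,key=np.linalg.norm);print('big',np.round(r[0],1),np.round(r[1],1),'long axis',np.degrees(np.arctan2(e[1],e[0])).round(1),c[:,0].mean(0).round())
E
python3 - <<'E'
from h import *
d=shot('top','t4.png');bigs(d)
go((430,152,120),-176)
im=d['image'];cv2.imwrite('pics/t4c.png',cv2.resize(im[130:270,130:500],None,fx=2.16,fy=2.16,interpolation=cv2.INTER_CUBIC)[...,::-1])
E
```

```text
big [433.5 -45.7] [43.  61.5] long axis -18.8 [337. 237.]
big [435.1  54.4] [44.8 63.1] long axis -2.3 [301. 234.]
big [496.  106.3] [37.2 44.8] long axis -85.9 [284. 211.]
at [561.  388.2 254.9] yaw -169.5 w 85.6 t 26.4 F [-1.1 -0.4 -0.5]
 turn [0.28 0.38 6.51]  shift cm (after turn) [ 14.71 -22.65  13.49]
```

View pics/t4c.png

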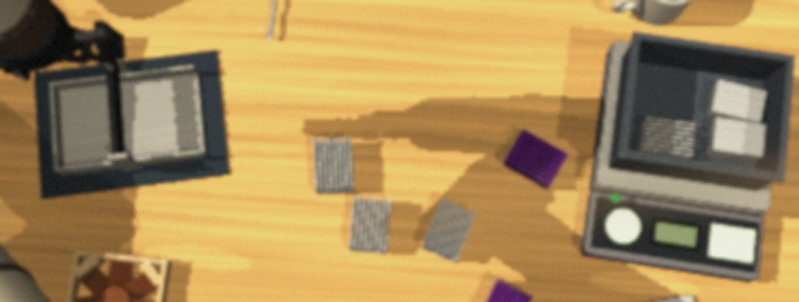

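The crop shows the tray back on its mat and three small sinks in the bin. One big sink has been knocked to crop (334,165), so I measure it again.

```bash
sed -i 's/m\[:205\]=0/m[:188]=0/;s/\[:,:215\]/[:,:245]/' h.py; python3 - <<'E'
from h import *
d=np.load('pics/t4.npz');bigs(d)
E
```

```text
big [433.5 -45.7] [43.  61.5] long axis -18.8 [337. 237.]
big [435.1  54.4] [44.8 63.1] long axis -2.3 [301. 234.]
big [508.9 107.1] [63.  44.9] long axis 4.5 [284. 207.]
```

```bash
python3 - <<'E'
from h import *
go((510,107,120),-175.5)
E
```

```text
at [561.  388.2 254.9] yaw -169.5 w 85.6 t 26.4 F [-1.1 -0.4 -0.5]
 turn [0.28 0.38 6.01]  shift cm (after turn) [  7.29 -27.63  13.49]
```

Call:
{"op": "servo_tool", "data": {
  "rows": [
    [1, 0, 0, 0, 0, 0, 6],
    [1, 1, -3.95, 0, 0, 0, 0],
    [1, 1.05, -3.95, 0, 0, 0, 0],
    [1, 1.05, -3.95, 0, 0, 0, 0],
    [1, 1.05, -3.95, 0, 0, 0, 0],
    [1, 1.05, -3.95, 2, 0, 0, 0],
    [1, 1.05, -3.95, 2, 0, 0, 0],
    [1, 1.05, -3.95, 3, 0, 0, 0],
    [1, 0, 0, 4, 0, 0, 0],
    [1, 0, 0, 2.5, 0, 0, 0],
    [1, 0, 0, 0, 0, 0, 0],
    [1, 0, 0, 0, 0, 0, 0]
  ]
}}

```text
clock: 27.55
position: [508.8, 106.3, 115.8]
ee_rot: [-0.04, 0.999, -0.001, -0.001]
contact_force: [0.4, 0.6, 0.1]
gripper_width: 85.6
```

```bash
python3 - <<'E'
from h import *
go((510,107,19),-175.5)
d=shot('wrist','w4.png')
E
```

```text
at [508.8 106.3 115.8] yaw -175.5 w 85.6 t 27.6 F [0.4 0.6 0.1]
 turn [-0.06 -0.06  0.03]  shift cm (after turn) [-0.12  0.06  9.68]
```

View pics/w4.png

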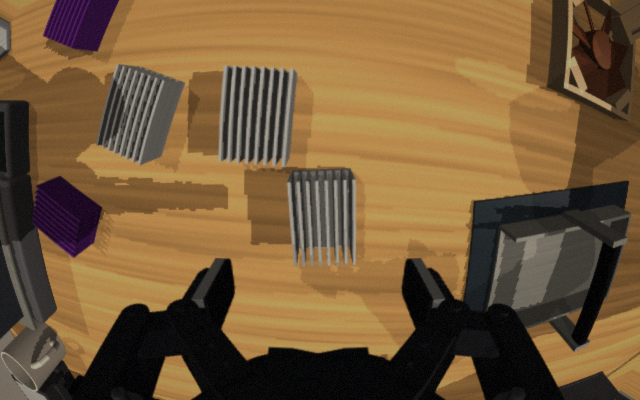

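The wrist view shows the target sink centred between the fingers at (322,217), with the others at (258,115) and (140,113). Grasping.

Call:
{"op": "servo_tool", "data": {
  "rows": [
    [1, 0, 0, 3, 0, 0, 0],
    [1, 0, 0, 3, 0, 0, 0],
    [1, 0, 0, 2, 0, 0, 0],
    [1, 0, 0, 1.4, 0, 0, 0],
    [1, 0, 0, 0, 0, 0, 0],
    [0.4, 0, 0, 0, 0, 0, 0],
    [0.2, 0, 0, 0, 0, 0, 0],
    [0.2, 0, 0, 0, 0, 0, 0],
    [0.2, 0, 0, 0, 0, 0, 0],
    [0.2, 0, 0, 0, 0, 0, 0]
  ]
}}

```text
clock: 28.6
position: [510.1, 107.1, 23.7]
ee_rot: [-0.04, 0.999, 0.001, 0.002]
contact_force: [-1.1, 1.6, 6.3]
gripper_width: 47.2
```

Call:
{"op": "servo_tool", "data": {
  "rows": [
    [0.2, 0, 0, -1, 0, 0, 0],
    [0.2, 0, 0, -4, 0, 0, 0],
    [0.2, 0, 0, -4, 0, 0, 0],
    [0.2, 0, 0, -4, 0, 0, 0],
    [0.2, 0, 0, -4, 0, 0, 0],
    [0.2, 0, 0, -4, 0, 0, 0],
    [0.2, 0, 0, 0, 0, 0, 0]
  ]
}}

```text
clock: 29.3
position: [511.5, 107.2, 239.0]
ee_rot: [-0.04, 0.999, 0.002, 0.006]
contact_force: [0.9, 0.4, -1.0]
gripper_width: 47.3
```

```bash
python3 - <<'E'
from h import *
# bin centre (587,-345); small sinks at -y end; drop 1 at bin (+35,+50)
go((627,-298,170),175)
d=np.load('pics/w4.npz')
for p in[(225,67),(297,70),(220,160),(290,165)]:print(plane(d,*p,38,True).round(1))
bigs(shot('top','t5.png'))
E
```

```text
at [511.5 107.2 239. ] yaw -175.5 w 47.3 t 29.3 F [ 0.9  0.4 -1. ]
 turn [0.28 0.71 9.55]  shift cm (after turn) [-15.04 -39.36   6.9 ]
[406.6  34.5  38. ]
[407.4  84.   38. ]
[472.2  33.2  38. ]
[472.7  83.7  38. ]
big [434.  -46.5] [42.8 62.9] long axis -19.9 [337. 237.]
big [435.1  54.3] [44.5 62.7] long axis -3.0 [301. 234.]
big [542.7 114.2] [ 40.3 104.2] long axis -86.6 [282. 193.]
```

Call:
{"op": "servo_tool", "data": {
  "rows": [
    [0.2, 0, 0, 0, 0, 0, 5],
    [0.2, 0, 0, 0, 0, 0, 4.6],
    [0.2, -1.6, -4.5, 0, 0, 0, 0],
    [0.2, -1.6, -4.5, 0, 0, 0, 0],
    [0.2, -1.6, -4.5, 0, 0, 0, 0],
    [0.2, -1.6, -4.5, 0, 0, 0, 0],
    [0.2, -1.6, -4.5, 0, 0, 0, 0],
    [0.2, -1.6, -4.5, 0, 0, 0, 0],
    [0.2, -1.6, -4.5, 0, 0, 0, 0],
    [0.2, -1.6, -4.5, 0, 0, 0, 0],
    [0.2, -1.6, -4.6, 0, 0, 0, 0],
    [0.2, 0, 0, 0, 0, 0, 0]
  ]
}}

```text
clock: 30.55
position: [615.2, -315.8, 228.1]
ee_rot: [0.048, 0.999, 0.0, -0.002]
contact_force: [-1.2, 1.1, -2.4]
gripper_width: 47.0
```

Call:
{"op": "servo_tool", "data": {
  "rows": [
    [0.2, 0, 0, 4, 0, 0, 0],
    [0.2, 0, 0, 3, 0, 0, 0],
    [0.2, 0, 0, 2, 0, 0, 0],
    [0.2, 0, 0, 2, 0, 0, 0],
    [0.2, 0, 0, 0, 0, 0, 0]
  ]
}}

```text
clock: 31.05
position: [613.8, -309.5, 117.9]
ee_rot: [0.045, 0.999, 0.001, -0.004]
contact_force: [-0.3, -0.3, -0.6]
gripper_width: 46.7
```

Call:
{"op": "servo_tool", "data": {
  "rows": [
    [0.75, 0, 0, 0, 0, 0, 0],
    [0.75, 0, 0, 0, 0, 0, 0],
    [0.75, 0, 0, 0, 0, 0, 0],
    [0.75, 0, 0, 0, 0, 0, 0],
    [0.75, 0, 0, -4, 0, 0, 0],
    [0.75, 0, 0, -5, 0, 0, 0],
    [1, 0, 0, -5, 0, 0, 0],
    [1, 0, 0, 0, 0, 0, 0]
  ]
}}

```text
clock: 31.85
position: [619.3, -312.6, 273.0]
ee_rot: [0.044, 0.999, -0.003, 0.009]
contact_force: [-0.4, 0.2, 1.2]
gripper_width: 85.3
```

```bash
python3 - <<'E'
from h import *
go((438,57,120),177.5)
E
```

```text
at [ 619.3 -312.6  273. ] yaw 175.0 w 85.3 t 31.9 F [-0.4  0.2  1.2]
 turn [-0.38  1.01 -2.55]  shift cm (after turn) [19.73 36.14 15.3 ]
```

Call:
{"op": "servo_tool", "data": {
  "rows": [
    [1, 0, 0, 0, 0, 0, -2.5],
    [1, 2.2, 4, 0, 0, 0, 0],
    [1, 2.2, 4, 0, 0, 0, 0],
    [1, 2.2, 4, 0, 0, 0, 0],
    [1, 2.2, 4, 0, 0, 0, 0],
    [1, 2.2, 4, 0, 0, 0, 0],
    [1, 2.2, 4, 2, 0, 0, 0],
    [1, 2.2, 4, 4, 0, 0, 0],
    [1, 2.2, 4, 4, 0, 0, 0],
    [0.85, 2.1, 4.1, 4, 0, 0, 0],
    [0.85, 0, 0, 1, 0, 0, 0],
    [0.85, 0, 0, 0, 0, 0, 0]
  ]
}}

```text
clock: 33.05
position: [445.5, 37.1, 132.5]
ee_rot: [0.022, 1.0, -0.001, -0.001]
contact_force: [-0.0, 0.2, 0.5]
gripper_width: 72.7
```

```bash
python3 - <<'E'
from h import *
go((438,57,22),177.5)
shot('top','t6.png');d=shot('wrist','w5.png')
cv2.imwrite('pics/w5t6.png',np.hstack([cv2.resize(np.load('pics/t6.npz')['image'][120:270,240:500],None,fx=1.9,fy=1.9),cv2.resize(d['image'],(456,285))])[...,::-1])
E
```

```text
at [445.5  37.1 132.5] yaw 177.5 w 72.7 t 33.0 F [-0.   0.2  0.5]
 turn [-0.07 -0.12  0.03]  shift cm (after turn) [ 0.83  1.95 11.05]
```

```bash
python3 -c "
import cv2;a=cv2.imread('pics/w5t6.png');cv2.imwrite('pics/w5t6.png',cv2.resize(a,(798,int(a.shape[0]*798/a.shape[1]))))"
```

```text
(no output)
```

View pics/w5t6.png

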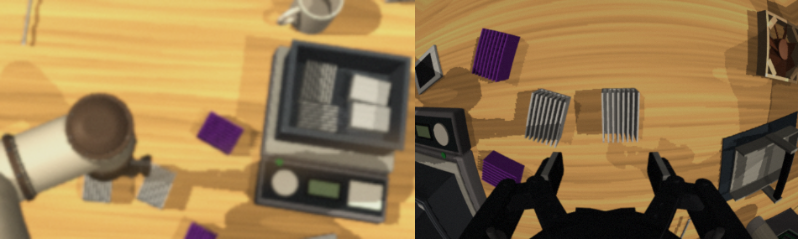

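Left: the big sink lies flat in the bin beside the three small ones. Right: the next sink's centre is near wrist pixel (345,160); I cast it to check.

```bash
python3 - <<'E'
from h import *
d=np.load('pics/w5.npz');im=d['image'];hsv=cv2.cvtColor(im,cv2.COLOR_RGB2HSV)
m=((hsv[...,1]<50)&(hsv[...,2]>90)).astype(np.uint8)*255;m[:130]=0;m[232:]=0;m[:,:150]=0;m[:,400:]=0
m=cv2.morphologyEx(m,cv2.MORPH_CLOSE,np.ones((9,9)))
for c in cv2.findContours(m,cv2.RETR_EXTERNAL,cv2.CHAIN_APPROX_NONE)[0]:
    if cv2.contourArea(c)>800:
        w=np.array([plane(d,*p[0],38,True)[:2] for p in c],np.float32);r=cv2.minAreaRect(w);print(np.round(r[0],1),np.round(r[1],1),round(r[2],1),cv2.boundingRect(c))
E
```

```text
[435.1 -42.8] [51.8 75.3] 70.6 (184, 149, 75, 83)
[434.5  56.5] [47.5 67.6] 88.8 (312, 148, 63, 84)
```

Call:
{"op": "servo_tool", "data": {
  "rows": [
    [0.85, 1.1, 1.9, 0, 0, 0, 0],
    [0.85, 0, 0, 4, 0, 0, 0],
    [0.85, 0, 0, 4, 0, 0, 0],
    [0.85, 0, 0, 2, 0, 0, 0],
    [0.85, 0, 0, 0.6, 0, 0, 0],
    [0.4, 0, 0, 0, 0, 0, 0],
    [0.2, 0, 0, 0, 0, 0, 0],
    [0.2, 0, 0, 0, 0, 0, 0],
    [0.2, 0, 0, 0, 0, 0, 0],
    [0.2, 0, 0, 0, 0, 0, 0]
  ]
}}

```text
clock: 34.15
position: [437.6, 56.7, 28.9]
ee_rot: [0.022, 1.0, 0.001, 0.002]
contact_force: [0.7, -2.2, 7.0]
gripper_width: 46.7
```

Call:
{"op": "servo_tool", "data": {
  "rows": [
    [0.2, 0, 0, -1, 0, 0, 0],
    [0.2, 0, 0, -4, 0, 0, 0],
    [0.2, 0, 0, -4, 0, 0, 0],
    [0.2, 0, 0, -4, 0, 0, 0],
    [0.2, 0, 0, -4, 0, 0, 0],
    [0.2, 0, 0, -4, 0, 0, 0],
    [0.2, 0, 0, 0, 0, 0, 0],
    [0.2, 0, 0, 0, 0, 0, 0]
  ]
}}

```text
clock: 34.95
position: [435.5, 56.3, 238.1]
ee_rot: [0.023, 1.0, 0.001, 0.001]
contact_force: [0.1, -0.0, -3.1]
gripper_width: 46.6
```

```bash
python3 - <<'E'
from h import *
go((586,-345,175),175)
E
```

```text
at [435.5  56.3 238.1] yaw 177.4 w 46.6 t 35.0 F [ 0.1 -0.  -3.1]
 turn [0.11 0.06 2.38]  shift cm (after turn) [-18.49 -38.67   6.31]
```

Call:
{"op": "servo_tool", "data": {
  "rows": [
    [0.2, 0, 0, 0, 0, 0, 2.4],
    [0.2, -1.85, -4.25, 0, 0, 0, 0],
    [0.2, -1.85, -4.25, 0, 0, 0, 0],
    [0.2, -1.85, -4.25, 0, 0, 0, 0],
    [0.2, -1.85, -4.25, 0, 0, 0, 0],
    [0.2, -1.85, -4.25, 0, 0, 0, 0],
    [0.2, -1.85, -4.25, 0, 0, 0, 0],
    [0.2, -1.85, -4.25, 0, 0, 0, 0],
    [0.2, -1.85, -4.25, 0, 0, 0, 0],
    [0.2, -1.85, -4.25, 0, 0, 0, 0],
    [0.2, -1.85, -4.25, 0, 0, 0, 0],
    [0.2, 0, 0, 0, 0, 0, 0]
  ]
}}

```text
clock: 36.15
position: [582.7, -387.4, 231.7]
ee_rot: [0.046, 0.999, 0.001, -0.003]
contact_force: [-1.2, 1.6, -2.7]
gripper_width: 46.5
```

```bash
python3 - <<'E'
from h import *
go((583,-383,132),175)
E
```

```text
at [ 582.7 -387.4  231.7] yaw 174.7 w 46.5 t 36.1 F [-1.2  1.6 -2.7]
 turn [ 0.11 -0.38 -0.31]  shift cm (after turn) [0.01 0.44 9.97]
```

Call:
{"op": "servo_tool", "data": {
  "rows": [
    [0.2, 0, 0.3, 3, 0, 0, 0],
    [0.2, 0, 0, 3, 0, 0, 0],
    [0.2, 0, 0, 2, 0, 0, 0],
    [0.2, 0, 0, 1.5, 0, 0, 0],
    [0.2, 0, 0, 0, 0, 0, 0],
    [0.75, 0, 0, 0, 0, 0, 0],
    [0.75, 0, 0, 0, 0, 0, 0],
    [0.75, 0, 0, 0, 0, 0, 0],
    [0.75, 0, 0, 0, 0, 0, 0],
    [0.75, 0, 0, -4, 0, 0, 0],
    [0.75, 0, 0, -5, 0, 0, 0],
    [1, 0, 0, -4, 0, 0, 0]
  ]
}}

```text
clock: 37.35
position: [583.9, -380.6, 276.0]
ee_rot: [0.043, 0.999, -0.001, 0.001]
contact_force: [0.6, -0.1, 0.2]
gripper_width: 76.8
```

```bash
python3 - <<'E'
from h import *
d=shot('top','t7.png');bigs(d)
go((435,-43,120),161)
E
```

```text
big [ 359.4 -171.1] [40.7 63.1] long axis -86.6 [380. 268.]
big [350.7  70.3] [ 51.6 125.3] long axis -86.6 [293. 267.]
big [ 433.4 -178.4] [66.9 49.7] long axis 1.6 [387. 241.]
big [434.5 -46.2] [43.9 63.6] long axis -19.9 [337. 237.]
at [ 586.1 -382.5  284.8] yaw 175.1 w 83.2 t 37.4 F [ 2.  -1.4  7.5]
 turn [-0.39  0.93 14.06]  shift cm (after turn) [25.34 27.18 16.48]
```

Call:
{"op": "servo_tool", "data": {
  "rows": [
    [1, 0, 0, 0, 0, 0, 7],
    [1, 0, 0, 0, 0, 0, 7],
    [1, 3.15, 3.4, 0, 0, 0, 0],
    [1, 3.15, 3.4, 0, 0, 0, 0],
    [1, 3.15, 3.4, 0, 0, 0, 0],
    [1, 3.15, 3.4, 0, 0, 0, 0],
    [1, 3.15, 3.4, 0, 0, 0, 0],
    [1, 3.15, 3.4, 4, 0, 0, 0],
    [1, 3.15, 3.4, 4, 0, 0, 0],
    [1, 3.15, 3.4, 4, 0, 0, 0],
    [1, 0, 0, 2, 0, 0, 0],
    [1, 0, 0, 0, 0, 0, 0]
  ]
}}

```text
clock: 38.6
position: [442.2, -63.8, 152.6]
ee_rot: [0.164, 0.986, -0.001, -0.002]
contact_force: [-0.3, 0.3, 0.5]
gripper_width: 85.5
```

```bash
python3 - <<'E'
from h import *
go((435,-44.5,24),160.5)
d=shot('wrist','w6.png');im=d['image'];hsv=cv2.cvtColor(im,cv2.COLOR_RGB2HSV)
m=((hsv[...,1]<50)&(hsv[...,2]>90)).astype(np.uint8)*255;m[:130]=0;m[255:]=0;m[:,:240]=0;m[:,400:]=0
m=cv2.morphologyEx(m,cv2.MORPH_CLOSE,np.ones((9,9)))
for c in cv2.findContours(m,cv2.RETR_EXTERNAL,cv2.CHAIN_APPROX_NONE)[0]:
    if cv2.contourArea(c)>800:
        w=np.array([plane(d,*p[0],38,True)[:2] for p in c],np.float32);r=cv2.minAreaRect(w);print(np.round(r[0],1),np.round(r[1],1),round(r[2],1),cv2.boundingRect(c))
E
```

```text
at [442.2 -63.8 152.6] yaw 161.1 w 85.5 t 38.6 F [-0.3  0.3  0.5]
 turn [-0.12 -0.24  0.61]  shift cm (after turn) [ 1.32  1.57 12.86]
[436.5 -45.5] [46.7 71.1] 70.6 (309, 145, 58, 83)
```

Call:
{"op": "servo_tool", "data": {
  "rows": [
    [1, 1.2, 1.55, 0, 0, 0, 0.5],
    [1, 0, 0, 4, 0, 0, 0],
    [1, 0, 0, 4, 0, 0, 0],
    [1, 0, 0, 3, 0, 0, 0],
    [1, 0, 0, 1.6, 0, 0, 0],
    [1, 0, 0, 0, 0, 0, 0],
    [0.4, 0, 0, 0, 0, 0, 0],
    [0.2, 0, 0, 0, 0, 0, 0],
    [0.2, 0, 0, 0, 0, 0, 0],
    [0.2, 0, 0, 0, 0, 0, 0],
    [0.2, 0, 0, 0, 0, 0, 0]
  ]
}}

```text
clock: 39.75
position: [439.5, -45.6, 30.0]
ee_rot: [0.169, 0.986, 0.001, 0.002]
contact_force: [0.6, -0.4, 4.9]
gripper_width: 47.0
```

Call:
{"op": "servo_tool", "data": {
  "rows": [
    [0.2, 0, 0, -1, 0, 0, 0],
    [0.2, 0, 0, -4, 0, 0, 0],
    [0.2, 0, 0, -4, 0, 0, 0],
    [0.2, 0, 0, -4, 0, 0, 0],
    [0.2, 0, 0, -4, 0, 0, 0],
    [0.2, 0, 0, -4, 0, 0, 0],
    [0.2, 0, 0, 0, 0, 0, -7],
    [0.2, 0, 0, 0, 0, 0, -7],
    [0.2, 0, 0, 0, 0, 0, 0]
  ]
}}

```text
clock: 40.65
position: [437.4, -45.8, 239.3]
ee_rot: [0.048, 0.999, 0.0, 0.001]
contact_force: [-0.3, -0.2, -1.0]
gripper_width: 46.4
```

```bash
python3 - <<'E'
from h import *
go((589,-307,145),175)
E
```

```text
at [437.4 -45.8 239.3] yaw 174.5 w 46.4 t 40.6 F [-0.3 -0.2 -1. ]
 turn [ 0.05  0.07 -0.52]  shift cm (after turn) [-17.38 -24.7    9.43]
```

Call:
{"op": "servo_tool", "data": {
  "rows": [
    [0.2, -2.5, -3.5, 0, 0, 0, 0],
    [0.2, -2.5, -3.5, 0, 0, 0, 0],
    [0.2, -2.5, -3.5, 0, 0, 0, 0],
    [0.2, -2.5, -3.5, 0, 0, 0, 0],
    [0.2, -2.5, -3.5, 0, 0, 0, 0],
    [0.2, -2.5, -3.5, 0, 0, 0, 0],
    [0.2, -2.4, -3.6, 0, 0, 0, 0],
    [0.2, 0, 0, 0, 0, 0, 0],
    [0.2, 0, 0, 4, 0, 0, 0],
    [0.2, 0, 0, 3, 0, 0, 0],
    [0.2, 0, 0, 2, 0, 0, 0],
    [0.2, 0, 0, 0, 0, 0, 0]
  ]
}}

```text
clock: 41.85
position: [584.9, -306.0, 144.4]
ee_rot: [0.049, 0.999, 0.001, -0.004]
contact_force: [-0.1, 0.6, -2.5]
gripper_width: 46.6
```

Call:
{"op": "servo_tool", "data": {
  "rows": [
    [0.2, 0, 0, 0.5, 0, 0, 0],
    [0.75, 0, 0, 0, 0, 0, 0],
    [0.75, 0, 0, 0, 0, 0, 0],
    [0.75, 0, 0, 0, 0, 0, 0],
    [0.75, 0, 0, 0, 0, 0, 0],
    [0.75, 0, 0, -3, 0, 0, 0],
    [0.75, 0, 0, -4, 0, 0, 0],
    [0.5, 0, 0, -4, 0, 0, 0],
    [0, 0, 0, -2, 0, 0, 0],
    [0, 0, 0, 0, 0, 0, 0]
  ]
}}

```text
clock: 42.85
position: [589.1, -308.1, 278.6]
ee_rot: [0.048, 0.999, -0.002, 0.004]
contact_force: [-0.2, 0.5, -0.3]
gripper_width: 20.8
```

```bash
python3 - <<'E'
from h import *
go((438,-408,60),-95.5)
shot('side','s7.png')
d=shot('wrist','w7.png');s=np.load('pics/s7.npz')['image'][190:370,290:480]
b=cv2.resize(s,(420,398));cv2.imwrite('pics/c7.png',np.hstack([b,cv2.resize(d['image'],(380,238),interpolation=cv2.INTER_AREA) if 0 else cv2.resize(d['image'][:,130:512],(378,398))])[...,::-1])
E
```

```text
at [ 589.1 -308.1  278.6] yaw 174.5 w 20.8 t 42.9 F [-0.2  0.5 -0.3]
 turn [ -0.53   0.29 -89.99]  shift cm (after turn) [11.39 14.08 21.86]
```

View pics/c7.png

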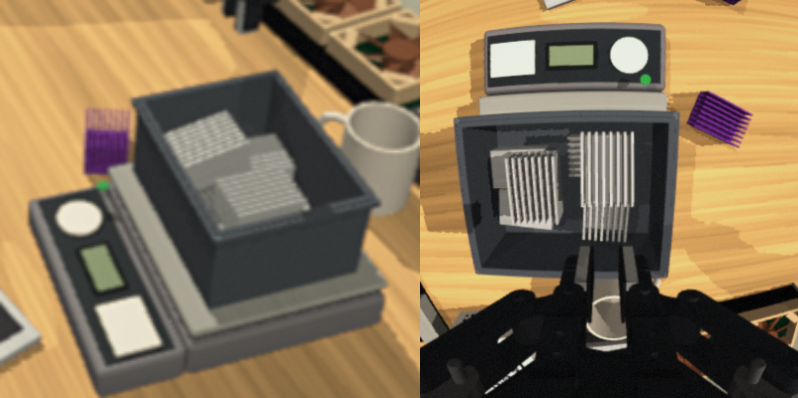

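Both views show all six sinks in the bin below its rim: two big ones on top, the third and the small ones beneath. The bin is square on the plate. Now I press the total key.

Call:
{"op": "servo_tool", "data": {
  "rows": [
    [0, 3.55, -2.85, 0, 0, 0, 0],
    [0, 3.55, -2.85, 0, 0, 0, 0],
    [0, 3.55, -2.85, 0, 0, 0, 0],
    [0, 3.55, -2.85, 0, 0, 0, 0],
    [0, 0, 0, 0, 0, 0, 0],
    [0, 0, 0, 5, 0, 0, 0],
    [0, 0, 0, 5, 0, 0, 0],
    [0, 0, 0, 5, 0, 0, 0],
    [0, 0, 0, 4, 0, 0, 0],
    [0, 0, 0, 2, 0, 0, 0],
    [0, 0, 0, 0, 0, 0, 0]
  ]
}}

```text
clock: 44.05
position: [432.5, -405.1, 58.2]
ee_rot: [0.048, 0.999, 0.003, -0.005]
contact_force: [-0.1, -0.3, -0.8]
gripper_width: 0.1
```

Call:
{"op": "servo_tool", "data": {
  "rows": [
    [0, -0.4, 0, 0.2, 0, 0, 0],
    [0, 0, 0, 0.2, 0, 0, 0],
    [0, 0, 0, 0.15, 0, 0, 0],
    [0, 0, 0, 0.05, 0, 0, 0],
    [0, 0, 0, 0, 0, 0, 0],
    [0, 0, 0, 0, 0, 0, 0]
  ]
}}

```text
clock: 44.65
position: [439.4, -407.7, 57.8]
ee_rot: [0.048, 0.999, -0.0, 0.0]
contact_force: [-0.8, -0.4, 0.6]
gripper_width: -0.2
```

Call:
{"op": "servo_tool", "data": {
  "rows": [
    [0, 0, 0, 0.3, 0, 0, 0],
    [0, 0, 0, 0.2, 0, 0, 0],
    [0, 0, 0, 0.1, 0, 0, 0],
    [0, 0, 0, 0.08, 0, 0, 0],
    [0, 0, 0, 0.05, 0, 0, 0],
    [0, 0, 0, 0, 0, 0, 0],
    [0, 0, 0, 0, 0, 0, 0]
  ]
}}

```text
clock: 45.35
position: [439.1, -407.5, 50.6]
ee_rot: [0.048, 0.999, 0.0, -0.0]
contact_force: [-1.7, 1.6, 4.4]
gripper_width: -0.1
```

Call:
{"op": "servo_tool", "data": {
  "rows": [
    [0, 0, 0, 0.06, 0, 0, 0],
    [0, 0, 0, 0.04, 0, 0, 0],
    [0, 0, 0, 0, 0, 0, 0],
    [0, 0, 0, 0, 0, 0, 0],
    [0, 0, 0, 0, 0, 0, 0],
    [0, 0, 0, 0, 0, 0, 0]
  ]
}}

```text
clock: 45.95
position: [439.1, -407.5, 50.1]
ee_rot: [0.048, 0.999, -0.0, -0.0]
contact_force: [-2.6, 2.5, 8.4]
gripper_width: -0.1
```

Call:
{"op": "servo_tool", "data": {
  "rows": [
    [0, 0, 0, -2, 0, 0, 0],
    [0, 0, 0, -4, 0, 0, 0],
    [0, 0, 0, -5, 0, 0, 0],
    [0, 0, 0, -5, 0, 0, 0],
    [0, 0, 0, -4, 0, 0, 0],
    [0, 0, 0, 0, 0, 0, 0],
    [0, 0, 0, 0, 0, 0, 0],
    [0, 0, 0, 0, 0, 0, 0]
  ]
}}

```text
clock: 46.75
position: [438.7, -407.1, 247.3]
ee_rot: [0.048, 0.999, 0.001, -0.001]
contact_force: [-0.2, 0.7, -0.1]
gripper_width: 0.3
```

```bash
python3 - <<'E'
from h import *
s=read_state();print(s['position'].round(1),s['contact_force'].round(1),s['clock'])
shot('side','s8.png')
E
```

```text
[ 438.7 -407.1  247.3] [-0.2  0.7 -0.1] 46.75
```

View pics/s8.png

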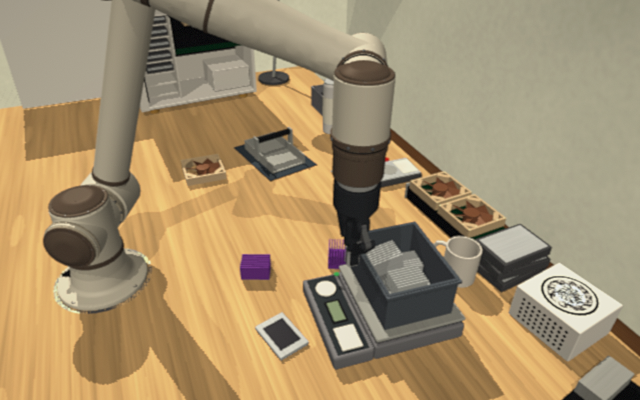

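The side view shows the tray flat on its mat, the filled bin on the scale and the bystanders unmoved. Handing in.

```bash
python3 -c "
from bench import *
print(job_done())"
```

```text
the job is handed in; nothing more can be done
None
```

The job is done and handed in after about 47 s on the robot's clock; the hand-in gave no verdict.

- **Bin and tare:** I stood the empty bin on the weighing plate about 5 mm off centre, and pressed the tare key with about 10 N.
- **Small heatsinks:** I tipped the tray about 29°, then to nearly 40°, and all three slid into the bin. The load on the gripper dropped from 5.1 to 2.5 N, which is the tray alone. I set the tray back on its mat.
- **Big heatsinks:** I put all three in the bin. One had been knocked several centimetres aside during the run, so I measured it again before picking it up.
- **Total:** I pressed the total key with about 8.4 N.

**Last checks:**
- **In the bin:** a camera view before the total press showed all the heatsinks in the bin, below the rim.
- **After the total press:** a side view showed the bin on the plate, the tray flat on its mat, the arm clear and the fan, disk and screwdriver apparently in place. I did not measure how far, if at all, those three had moved.
- **Disagreements:** the top and wrist cameras differed by up to 5 mm on positions. None of the checks failed.

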